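Tip the rejected log cheeses through the bin's flap and put the probe away

ROBOT

A 7-joint arm with a two-finger parallel gripper is mounted at the origin on a cart in front of the work surface, level with it; the furniture and walls round the work are solid. World frame = base frame: x ahead of the robot, y to its left, z up, the work surface at z = 0. Lengths are in mm, angles in rad, forces in N, time in s.
With the tool pointing down it reaches from about 425 to 925 mm from the base axis. Payload 6.8 kg.
Tool frame: the origin (TCP) lies at the very end of the fingers, on their centre line; the grasp point (between the pads) lies 19 mm behind it; z points along the fingers, y is the direction in which the jaws open and shut (so a half turn about z gives the same grasp; the last joint's range is limited). The gripper opens to 85 mm and grips with 20 to 120 N. Pads are 22 mm wide; open, the fingers measure 114 mm over their backs; the gripper's body (76 mm by 85 mm) begins 54 mm behind the grasp point. The pads swing forward as they close: fully open they stand 13 mm farther back than shut.
Start: joints at [-1.401, 0.477, 0.022, 1.555, -0.011, 1.109, -0.083], TCP at [185.108, 649.14, 231.308] pointing down, gripper open.
Joint ranges: [-2.96, 2.96], [-0.34, 2.1], [-1.41, 1.46], [0.24, 2.44], [-1.37, 4.51], [0.17, 1.92], [-2.96, 2.96]. Speed limits (rad/s): [2.39, 2.39, 3.14, 3.14, 3.14, 3.14, 3.14].

INTERFACE

Orientations are given as [roll, pitch, yaw] about the fixed x, y, z axes, in that order (R = Rz(yaw) Ry(pitch) Rx(roll)).
In Python, from bench import ctrl, claw, viewer, close_job gives the robot as it stands. The module is installed in compiled form; this text tells all that it offers. Calls block until the motion is done:
- ctrl.move_pose(position, orientation): joint-space move of the TCP to a pose.
- ctrl.move_linear(position, ori=None, speed=150): straight line of the TCP; ori=None keeps the orientation; speed is the mean speed in mm/s.
- ctrl.goto_joints(angles): joint-space move.
- claw.set_gripper(opening, grip_force=None): finger opening in mm; grip_force is the grip in N (None keeps the last); returns when the fingers have stopped.
- ctrl.pause(seconds).
- ctrl.solve_ik(position, orientation): joint angles nearest the present ones, or None.
- ctrl.state(): the state.
- viewer.capture(name): name is "scene" or "top"; returns a dict with "pixels" (420x560x3 uint8, blue, green, red), "range_z" (420x560 float32, mm along the optical axis (not along the pixel's ray), 0 where there is no reading), "fovy" (degrees; the focal length in pixels is half the picture's height over the tangent of half this angle, whatever the lens; pixels are square), "cx", "cy" (the principal point, pixels), "R" (3x3) and "t" (3): a world point X has camera coordinates R X + t. Camera axes: x right, y down, z forward; pixel columns grow to the right and rows downward; lengths in mm; the calibration is good to about 2 mm. A picture is of the moment at which its call begins.
A pose or a line that the arm cannot do raises ctrl.PlanningError and nothing moves.
- close_job(): hands the job in, once; it reports no verdict.
The state is a dict: "time": time; "joint_positions": joint angles; "qd": joint speeds; "effort": joint torques, N m; "tcp_pos": TCP position; "orientation": TCP orientation; "contact_force": force on the tool from outside, world axes, zero at the start; "wrist_torque": the same for the moment, N m; "grip_width": finger opening in mm.
Only numpy, scipy, OpenCV 4.12 (cv2) and the standard library are available. Lean on these libraries where they do the work, as an engineer would, in place of code of your own. Each camera call takes 0.05 s, during which the arm holds its last target.

TASK

The loose log cheeses, each lying by itself near the front edge of the counter (not those piled at the back), have failed the core temperature check: lay each in the steel scoop, press the reject bin's flap open with the scoop's front rim and tip the cheese through, never pushing the flap or the cheese in with the fingers. Leave the scoop standing level on its wooden board with the flap shut, and put the thermometer away upright in the clear sanitising bottle, its stem fully down through the narrow mouth. Leave the other goods where they are.

Things in the scene. Friction and masses are not known exactly. Their poses are not given: they have to be found in the camera images.
- log_0: ash-grey log cheese (reject), 42 mm thick, 38 high, 144 long, 0.15 to 0.3 kg, lying by itself near the front edge of the counter, left of the scoop or before the bin, pointing roughly away from the robot. Its y axis is the long axis; the origin lies on the rind halfway along, underneath at the start; the centre line is 19 mm from it along the log's own +z (the log can roll). Two or three of the three logs are there
- log_1: ash-grey log cheese (reject), 42 mm thick, 38 high, 144 long, 0.15 to 0.3 kg, lying by itself near the front edge of the counter, left of the scoop or before the bin, pointing roughly away from the robot. Its y axis is the long axis; the origin lies on the rind halfway along, underneath at the start; the centre line is 19 mm from it along the log's own +z (the log can roll). Two or three of the three logs are there
- log_2: ash-grey log cheese (reject), 42 mm thick, 38 high, 144 long, 0.15 to 0.3 kg, lying by itself near the front edge of the counter, left of the scoop or before the bin, pointing roughly away from the robot. Its y axis is the long axis; the origin lies on the rind halfway along, underneath at the start; the centre line is 19 mm from it along the log's own +z (the log can roll). Two or three of the three logs are there
- scoop: steel scoop, 0.3 kg: open tray 125 mm long (x), 166 wide (y), wooden handle at the back. Origin: middle of its underside; x to the open mouth. Inside x -0.060 to 0.062, y -0.080 to 0.080; floor 5 mm up at the back, rising 7 degrees to 19 at the rim: a log lies still at the back while level and rolls out when tipped nose-down (45 degrees is sure). Side walls 46 mm, at the mouth 36; back 54
- scoop_lip (a point): middle of the scoop's front rim, in the scoop frame at [0.062, 0, 0.019]
- scoop_handle (a point): grasp point of the scoop handle, at [-0.118, 0, 0.0945] of the scoop frame. The handle is a flat grip 16 mm thick, 56 wide (scoop y), 80 long, leaning back 20 degrees along [-0.342, 0, 0.940] of the scoop frame; its top end is 22 mm past this point, 40 mm below are free. Pinch the 16 mm with the fingers pointing along [0.342, 0, -0.940] of the scoop frame
- scoop_board: light wooden board 200x192x6 mm fixed on the counter, where the scoop stands and must be put back. Origin: centre of its underside
- reject_bin: grey closed reject bin, fixed, 200 mm deep (x), 245 wide (y), walls 6 mm, standing on four 42 mm legs, top 265 mm above the counter; inside, its floor is a chute falling 21 degrees to the back. Origin: centre of its underside; its front face, with the flap, is the plane x = -0.100 of its frame and faces the robot (-x of its frame)
- bin_mouth (a point): middle of the lower edge of the bin's mouth, on the outside of the front face, 125 mm above the counter. The mouth is 205 mm wide and 120 mm high above this point, closed by the flap just behind it. Its frame is parallel to the bin's: x points into the bin
- reject_flap (a joint): one-way flap of the bin, thin aluminium plate of 25 g hung from its top edge 246 mm above the counter, rad: 0 shut, grows as it swings into the bin (up to 1.35); it cannot swing outwards and falls shut by itself; a light push (under 0.5 N) opens it
- flap_edge (a point): middle of the lower edge of the flap
- probe: core thermometer, 0.07 kg: a white body 30 mm wide (x), 85 long (y, from y = 0.007 to 0.092) and 16 thick (z), with a thin stem 3.6 mm in diameter and 100 mm long that runs to y = -0.092; its centre line is at z = 0.008. It stands upright (y axis up) in the probe stand at the start, body on top, stem through the hole
- probe_tip (a point): tip of the stem, in the probe frame at [0, -0.092, 0.008]
- probe_body (a point): point inside the probe's white body, in the probe frame at [0, 0.060, 0.008], 53 mm above the lower end of the body and 32 mm below its top: pinch here from above across the 16 mm thickness (probe z axis)
- probe_stand: fixed stand: round foot 72 mm, two rods and a black top plate 46x46 mm with an 11 mm hole, its top 112 mm above the counter. Origin: centre of its underside. It and the bottle may change places
- sanitiser_bottle: fixed clear square sanitising bottle 46x46 mm (foot 54 mm), with a white cap whose top is 112 mm above the counter; inside it is empty and deeper than the stem is long. Origin: centre of its underside
- bottle_mouth (a point): centre of the round 11 mm opening in the bottle's cap, at the cap's top. The probe is fully home when its white body rests on the cap, stem inside (tip 99 mm below this point)
- price_stand_0: small black price card on a round foot, 106 mm tall, behind the probe stand and bottle; bystander, origin under its foot
- half_wheel_1: the next half wheel cheese behind half_wheel_0, same size and height; bystander
- half_wheel_0: half wheel cheese lying on a whole wheel right of the scoop, 75x146x36 mm, its top 70 mm above the counter; bystander

How it is judged:
By the outcome, as a careful person would: the job done as asked, in the order asked, and still so for the second after the job is handed in, with the robot touching nothing.
Of log_0, log_1, log_2 only 2 to 3 are there at a start; the rules pass over those that are not, and their reading is None.
At some moment in a run one of log_0, log_1, log_2 may be knocked a few centimetres aside while the robot is not near it.
It also fails if it takes over 210 s, if anything falls off the work surface, if the arm or the gripper's body presses on something with over 40 N, if the wrist force passes 120 N, or if a joint passes its speed limit or range.

## Working session

There is one attempt and no reset: what is moved stays moved. The work goes in short steps, each a Python script; the robot and the scene stay as the last script left them, time stands still between calls to the robot, and variables do not carry over. Pictures are saved under pics/ and viewed, and the job is handed in when it is done.

```bash
mkdir -p pics; ls; cat > h.py <<'E'
import numpy as np, cv2
from bench import ctrl, claw, viewer, close_job
def cap(n,save=None):
    d=viewer.capture(n)
    if save: cv2.imwrite('pics/'+save+'.png',d['pixels']); np.savez('pics/'+save+'.npz',**{k:np.array(v) for k,v in d.items()})
    return d
def cloud(d):
    H,W=d['range_z'].shape; f=H/2/np.tan(np.radians(float(d['fovy']))/2)
    u,v=np.meshgrid(np.arange(W),np.arange(H)); z=d['range_z']
    P=np.stack([(u-d['cx'])/f*z,(v-d['cy'])/f*z,z],-1)
    return (P-d['t'])@d['R']   # R^T (P-t)
def px(d,X):
    H=d['range_z'].shape[0]; f=H/2/np.tan(np.radians(float(d['fovy']))/2)
    c=np.array(d['R'])@np.array(X,float)+d['t']; return c[0]/c[2]*f+d['cx'],c[1]/c[2]*f+d['cy']
E
python3 - <<'E'
from h import *
s=ctrl.state(); print({k:np.round(v,3) for k,v in s.items()})
for n in('scene','top'):
    d=cap(n,n+'0'); print(n,d['fovy'],d['cx'],d['cy'],np.round(d['R'],3).tolist(),np.round(d['t'],1))
    cv2.imwrite(f'pics/{n}0b.png',cv2.resize(d['pixels'],(800,600),interpolation=cv2.INTER_CUBIC))
E
```

```text
pics
{'time': np.float64(0.0), 'joint_positions': array([-1.401,  0.478,  0.022,  1.556, -0.011,  1.109, -0.083]), 'qd': array([-0.002, -0.001, -0.   , -0.001,  0.   ,  0.001, -0.   ]), 'effort': array([ 0.0000e+00, -5.9646e+01,  1.6070e+00, -2.8120e+01,  1.2000e-02,
        9.0000e-03,  0.0000e+00]), 'tcp_pos': array([184.944, 648.554, 230.333]), 'orientation': array([-3.14 ,  0.   ,  2.864]), 'contact_force': array([ 0.671, -0.495,  0.185]), 'wrist_torque': array([ 0.041, -0.017, -0.023]), 'grip_width': np.float64(85.211)}
scene 48.14772215498422 277.9978693177688 209.2597460757826 [[-0.846, -0.533, -0.025], [-0.217, 0.386, -0.897], [0.487, -0.753, -0.442]] [ 531.   242.1 1369.5]
top 44.898156235997824 286.05607275086163 211.1552943210577 [[0.021, -1.0, -0.005], [-0.984, -0.019, -0.18], [0.179, 0.008, -0.984]] [  51.5  623.1 1465.9]
```

View pics/scene0b.png

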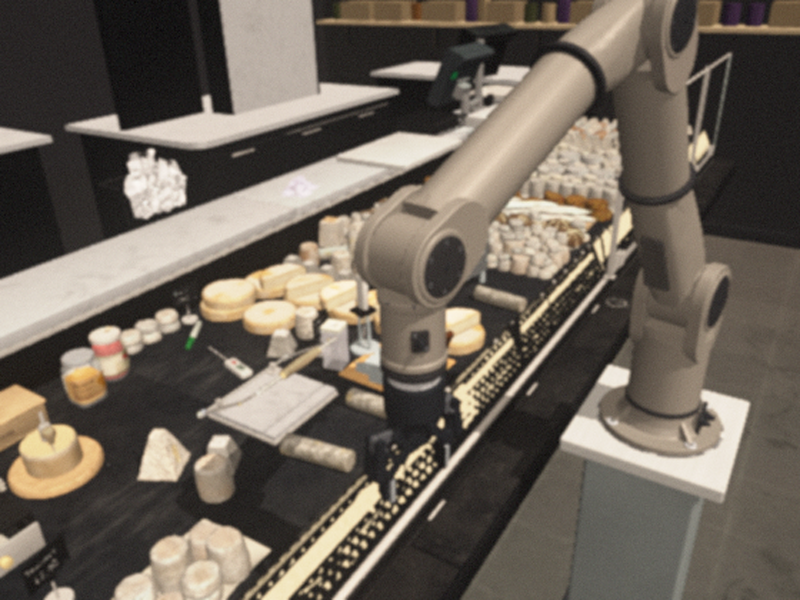

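View pics/top0b.png

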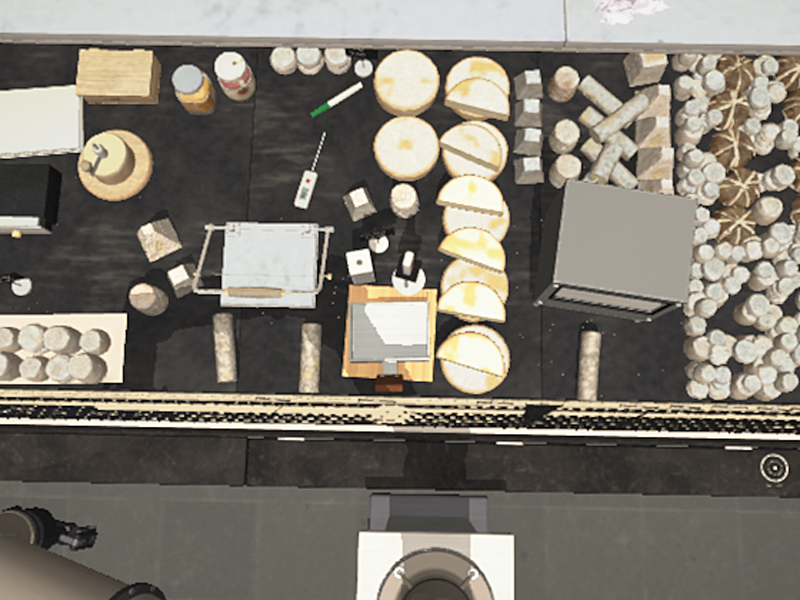

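The top view (800x600) shows three logs at (225,347), (311,356) and (590,362). The scoop is on its board at (388,335), the bin at (620,245), the bottle cap at (359,265) and the probe in its stand at about (408,268). Next I'll measure these.

```bash
cat > m.py <<'E'
from h import *
d=dict(np.load('pics/top0.npz')); C=cloud(d); np.set_printoptions(suppress=True,precision=1)
im=d['pixels']
def crop(x0,x1,y0,y1,k,n): cv2.imwrite('pics/'+n+'.png',cv2.resize(im[y0:y1,x0:x1],None,fx=k,fy=k,interpolation=cv2.INTER_CUBIC))
crop(230,320,160,285,6,'c1'); 
crop(365,495,120,290,4,'c2')
Z=C[...,2]
# logs
for (x0,x1,y0,y1) in [(145,172,212,278),(203,231,218,283),(398,428,222,285)]:
    P=C[y0:y1,x0:x1].reshape(-1,3); P=P[(P[:,2]>22)&(P[:,2]<60)]
    r=cv2.minAreaRect(P[:,:2].astype(np.float32)); 
    c,_,vt=None,None,np.linalg.svd(P[:,:2]-P[:,:2].mean(0))[2]
    print(len(P),'mean',P.mean(0),'rect',r,'ax',np.degrees(np.arctan2(vt[0,1],vt[0,0])),'top',np.percentile(P[:,2],95))
E
python3 m.py
```

```text
641 mean [523.4 449.6  34.6] rect ((534.2545776367188, 449.95867919921875), (59.26544952392578, 170.65042114257812), 87.31828308105469) ax -174.24482098746455 top 42.342399117036095
621 mean [502.  268.6  35. ] rect ((502.838134765625, 269.5607604980469), (41.04299545288086, 143.44046020507812), 89.81689453125) ax 179.56536418628215 top 43.00882362139534
636 mean [ 498.1 -315.9   34.9] rect ((498.4164733886719, -317.8631591796875), (40.9718132019043, 144.46142578125), 85.67143249511719) ax 175.15738287726538 top 42.47512781281774
```

```bash
python3 - <<'E'
import cv2,numpy as np
d=np.load('pics/top0.npz');im=d['pixels']
def crop(x0,x1,y0,y1,k,n): cv2.imwrite('pics/'+n+'.png',cv2.resize(im[y0:y1,x0:x1],None,fx=k,fy=k,interpolation=cv2.INTER_CUBIC))
crop(230,330,160,285,5,'c1'); crop(365,495,120,290,4,'c2')
E
```

```text
(no output)
```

View pics/c1.png

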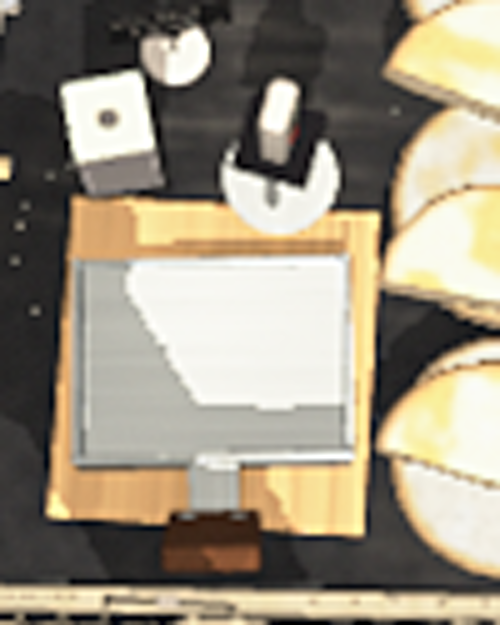

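View pics/c2.png

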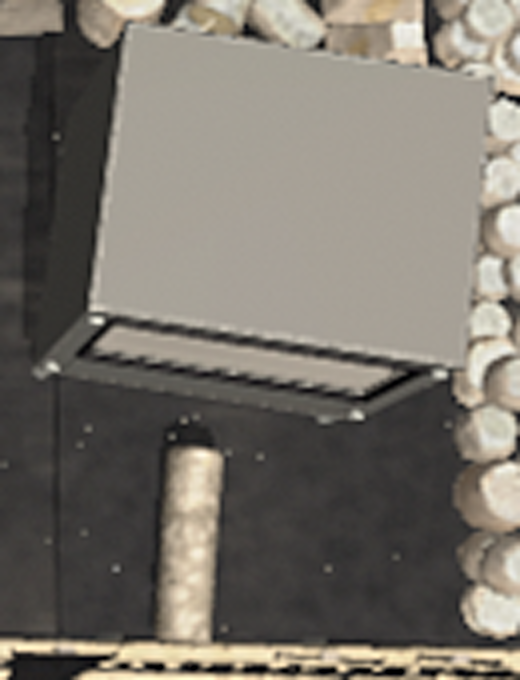

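The crops show the bottle mouth at c1 (108,118). The probe body top is near c1 (280,95), the scoop tray spans c1 (75..350, 255..465), and the bin's front-left top corner is at c2 (97,318). Next I'll pull metric poses from depth.

```bash
cat > m2.py <<'E'
from h import *
np.set_printoptions(suppress=True,precision=1)
d=dict(np.load('pics/top0.npz')); C=cloud(d); Z=C[...,2]
print('cam',-d['R'].T@d['t'])
def rect(m,n):
    P=C[m]; r=cv2.minAreaRect(P[:,:2].astype(np.float32)); print(n,len(P),'mean',P.mean(0),'std z',P[:,2].std().round(2),'rect',np.round(r[0],1),np.round(r[1],1),round(r[2],1)); return P
X,Y=C[...,0],C[...,1]
def box(x0,x1,y0,y1,z0,z1): return (X>x0)&(X<x1)&(Y>y0)&(Y<y1)&(Z>z0)&(Z<z1)
rect(box(480,560,330,400,-20,20),'counter'); rect(box(480,560,-250,-180,-20,20),'counter2')
rect(box(450,900,-600,-150,240,290),'bintop')
rect(box(560,760,20,220,100,125),'h112')
rect(box(560,760,0,220,150,260),'probe')
rect(box(400,700,0,260,2,10),'board')
for z0,z1 in((36,50),(44,60),(50,64)): rect(box(470,640,-20,240,z0,z1),'scoopwalls%d'%z0)
rect(box(330,470,0,220,80,140),'handle')
for x in range(340,460,10):
    m=(abs(X-x)<5)&(abs(Y-350)<40); print(x,Z[m].mean() if m.any() else None, Z[m].max())
E
python3 m2.py
cat > col.py <<'E'
from h import *
d=dict(np.load('pics/scene0.npz')); C=cloud(d); print(np.round(-d['R'].T@d['t'])); 
E
python3 col.py
```

```text
cam [ 348.8   51.3 1554.2]
counter 595 mean [519.4 365.2   0.7] std z 3.45 rect [519.9 365. ] [69.8 79.8] 90.0
counter2 583 mean [ 519.6 -215.4    0.5] std z 3.42 rect [ 519.9 -215. ] [79.7 69.7] 0.1
bintop 7269 mean [ 702.5 -330.8  265.2] std z 4.22 rect [ 706.  -333.4] [247.1 205.6] 81.8
h112 440 mean [688.  125.2 112.2] std z 3.87 rect [708.5 114.8] [153.6  97.3] 85.0
probe 89 mean [677.3  65.7 189.7] std z 12.87 rect [680.1  65.4] [16.7 30.8] 73.4
board 2441 mean [551.8 131.4   5.5] std z 2.27 rect [550.8 130.1] [297.8 259.9] 0.0
scoopwalls36 104 mean [531.   81.7  43.5] std z 4.73 rect [546.8  83.7] [153.3 205.2] 1.5
scoopwalls44 231 mean [527.2  85.7  53.3] std z 3.84 rect [546.4  83.1] [152.5 204.5] 2.3
scoopwalls50 247 mean [523.8  87.2  56.9] std z 4.05 rect [550.1  82.9] [150.7 217.2] 7.7
handle 195 mean [443.5  98.7 112.9] std z 12.89 rect [445.8  99.1] [31.1 55.3] 1.2
340 -117.25148503651522 -96.72782649501427
350 -120.52508121261651 -95.87394694133438
360 -109.09506928375545 -99.17837292660602
370 -79.4928690692472 -57.21920475083048
380 -56.35413813372096 -39.45660145415976
390 -40.00818866060774 -20.507522437140125
400 -18.534152171596983 9.079638897883385
410 0.9180709417056157 11.5235406034572
420 1.08740490303951 14.75603037456173
430 -0.8654642925828991 10.504966472824767
440 0.6887025946742251 13.856495461897754
450 0.4456166761409089 7.7048890634776654
[-166. 1221.  835.]
```

```bash
cat > m3.py <<'E'
from h import *
np.set_printoptions(suppress=True,precision=1)
d=dict(np.load('pics/top0.npz'))
def ray(d,u,v,z):
    H=d['range_z'].shape[0]; f=H/2/np.tan(np.radians(float(d['fovy']))/2)
    w=d['R'].T@np.array([(u-d['cx'])/f,(v-d['cy'])/f,1]); c=-d['R'].T@d['t']
    return c+w*(z-c[2])/w[2]
def cr(U,V,k,x0,y0,z): return ray(d,(U+.5)/k-.5+x0,(V+.5)/k-.5+y0,z)
b=[cr(U,V,4,365,120,265) for U,V in((128,27),(490,75),(465,368),(90,312))]
for p in b: print('bin',p)
print('ctr',np.mean(b,0),[np.linalg.norm(b[i]-b[i-1]) for i in range(4)],[np.degrees(np.arctan2(*(b[j]-b[i])[[1,0]])) for i,j in((3,0),(2,1))],[np.degrees(np.arctan2(*(b[i]-b[j])[[0,1]])) for i,j in((0,1),(3,2))])
print('bottle',cr(108,118,5,230,160,112)); 
for U,V in((60,85),(142,70),(160,150),(78,168)): print(' cap',cr(U,V,5,230,160,112))
for U,V in((72,197),(380,212),(365,535),(47,517)): print(' board',cr(U,V,5,230,160,6))
for U,V in((72,465),(352,463)): print(' scoop back',cr(U,V,5,230,160,60))
for U,V in((75,258),(350,256)): print(' scoop frontwall',cr(U,V,5,230,160,42))
for U,V in((164,513),(262,513),(162,570),(260,570)): print(' handle',cr(U,V,5,230,160,121))
for U,V in((272,78),(300,85),(290,138),(260,132)): print(' probe top?',cr(U,V,5,230,160,197))
E
python3 m3.py
python3 - <<'E'
import cv2,numpy as np
d=np.load('pics/top0.npz');im=d['pixels']
cv2.imwrite('pics/c3.png',cv2.resize(im[165:205,235:305],None,fx=11,fy=11,interpolation=cv2.INTER_CUBIC))
E
```

```text
bin [ 818.6 -226.6  265. ]
bin [ 789.9 -464.9  265. ]
bin [ 592.6 -438.9  265. ]
bin [ 624.7 -198.5  265. ]
ctr [ 706.4 -332.2  265. ] [np.float64(195.96190053997813), np.float64(239.9554926778427), np.float64(198.9724103285716), np.float64(242.53782806617167)] [np.float64(-8.250800950754144), np.float64(-7.491918492067404)] [np.float64(6.882566253940641), np.float64(7.604312066236615)]
bottle [692.7 166.9 112. ]
 cap [711.9 195.6 112. ]
 cap [721.9 148.  112. ]
 cap [674.1 136.  112. ]
 cap [662.5 183.4 112. ]
 board [667.  196.1   6. ]
 board [661.3   4.4   6. ]
 board [461.1  10.8   6. ]
 board [468.1 204.3   6. ]
 scoop back [494.8 185.4  60. ]
 scoop back [499.3  20.5  60. ]
 scoop frontwall [622.  189.6  42. ]
 scoop frontwall [626.5  23.3  42. ]
 handle [462.8 127.1 121. ]
 handle [463.9  72.  121. ]
 handle [430.9 127.3 121. ]
 handle [432.   72.4 121. ]
 probe top? [696.7  70.6 197. ]
 probe top? [693.1  55.1 197. ]
 probe top? [663.1  60.  197. ]
 probe top? [666.1  76.5 197. ]
```

View pics/c3.png

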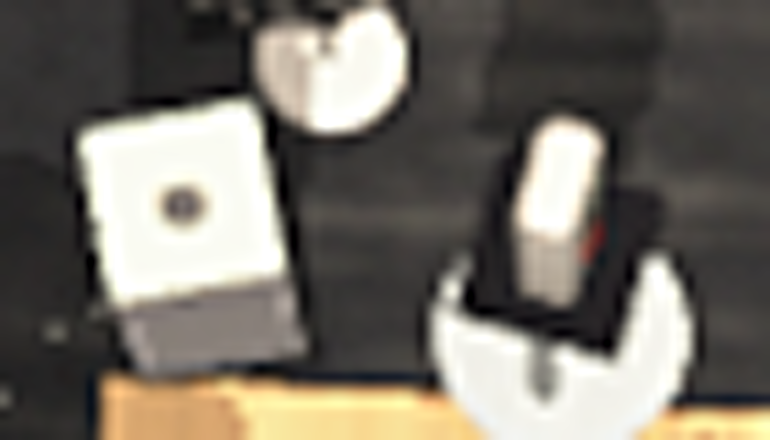

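```bash
cat >> h.py <<'E'
from scipy.spatial.transform import Rotation as Ro
SC=np.array([561.5,104.5,6.0]); SYAW=0.027
BC=np.array([706.,-332.5]); BYAW=np.radians(-7.7)
RB=Ro.from_euler('z',BYAW).as_matrix()
MOUTH=np.array([*(BC+(RB[:2,:2]@[-100,0])),125.])
G=np.array([-118,0,94.5]); LIP=np.array([62,0,19.])
zt=np.array([.342,0,-.940]); zt/=np.linalg.norm(zt); yt=np.array([-zt[2],0,zt[0]])
def tool_in_scoop(flip): 
    y=yt*(1 if flip else -1); return np.stack([np.cross(y,zt),y,zt],1)
FLIP=True
def tcp_from_scoop(p,R,flip=None):
    if flip is None: flip=FLIP
    Rt=R@tool_in_scoop(flip); return np.array(p)+R@(G+19*zt), Ro.from_matrix(Rt).as_euler('xyz')
def RS(yaw,pitch): return Ro.from_euler('z',yaw).as_matrix()@Ro.from_euler('y',pitch).as_matrix()
def scoop_from_lip(lip,R): return np.array(lip)-R@LIP
def bm(x,y,z): return MOUTH+RB@np.array([x,y,z])
def down(yaw): return [np.pi,0,yaw]
def st():
    s=ctrl.state(); print('t %.1f'%s['time'],'tcp',np.round(s['tcp_pos'],1),'rpy',np.round(s['orientation'],3),'F',np.round(s['contact_force'],1),'w %.1f'%s['grip_width']); return s
E
python3 - <<'E'
from h import *
np.set_printoptions(suppress=True,precision=2)
print(MOUTH)
for fl in(True,False):
  print(fl)
  for nm,p,R in [('home',SC,RS(SYAW,0)),('lift',SC+[0,0,160],RS(SYAW,-.07))]+[(f'dump{x},{a}',scoop_from_lip(bm(x,0,25),RS(BYAW,np.radians(a))),RS(BYAW,np.radians(a))) for x,a in((-70,-4),(45,0),(45,25),(45,50),(45,60),(-60,50))]:
    P,o=tcp_from_scoop(p,R,fl); q=ctrl.solve_ik(P,o); print(nm,P,o,q)
for yaw in(np.pi/2,-np.pi/2,0,np.pi):
  for P in([502,269,5],[523,450,5],[498,-316,5],[548,104,22]): print(yaw,P,ctrl.solve_ik(P,down(yaw)))
E
```

```text
[ 606.9 -319.1  125. ]
True
home [450.04 101.49  82.65] [2.79 0.   1.6 ] [-0.49  0.25  0.03  2.43  0.76  0.2  -1.16]
lift [444.95 101.35 234.66] [2.72 0.   1.6 ] [-1.11 -0.16  0.57  2.36  0.52  0.61 -0.89]
dump-70,-4 [ 362.03 -285.99  195.4 ] [ 2.72 -0.    1.44] [-0.13 -0.02  0.84  2.37 -0.47  0.47  0.96]
dump45,0 [ 479.56 -301.88  207.65] [2.79 0.   1.44] [-0.37  0.32  1.09  2.13 -0.76  0.69  1.08]
dump45,25 [ 519.81 -307.33  275.57] [-3.05  0.    1.44] [-0.34  0.62  1.18  1.67 -0.53  1.32  0.81]
dump45,50 [ 584.74 -316.1   319.97] [-2.62  0.    1.44] [-0.1   0.9   1.02  1.1  -0.42  1.9   0.68]
dump45,60 [ 615.   -320.2   329.08] [-2.44  0.    1.44] None
dump-60,50 [ 480.68 -302.04  319.97] [-2.62  0.    1.44] [-0.19  0.71  1.    1.43 -0.26  1.74  0.69]
False
home [450.04 101.49  82.65] [-2.79  0.   -1.54] [-0.03  0.28 -0.47  2.4   1.04  0.32  1.73]
lift [444.95 101.35 234.66] [-2.72  0.   -1.54] [-0.82 -0.12  0.3   2.35  0.43  0.57  2.34]
dump-70,-4 [ 362.03 -285.99  195.4 ] [-2.72  0.   -1.71] [ 0.27  0.    0.43  2.35 -0.5   0.47 -2.17]
dump45,0 [ 479.56 -301.88  207.65] [-2.79  0
[... 888 characters left out ...]
07963267948966 [498, -316, 5] [-0.32  1.17  1.25  1.96 -1.29  1.14 -1.63]
-1.5707963267948966 [548, 104, 22] [-0.17  0.58 -0.16  1.98  0.16  0.6   2.7 ]
0 [502, 269, 5] [-0.99  0.68  0.52  1.99 -0.57  0.62 -1.66]
0 [523, 450, 5] [-1.19  0.84  0.58  1.68 -0.61  0.8  -1.89]
0 [498, -316, 5] [-0.24  0.98  1.05  1.96 -1.1   0.93 -0.17]
0 [548, 104, 22] [-0.69  0.64  0.52  2.01 -0.53  0.63 -1.39]
3.141592653589793 [502, 269, 5] [-0.66  0.62  0.08  1.96 -0.09  0.57  1.05]
3.141592653589793 [523, 450, 5] [-0.82  0.75  0.02  1.66 -0.02  0.73  0.79]
3.141592653589793 [498, -316, 5] [ 0.1   0.7   0.49  1.94 -0.53  0.64  2.5 ]
3.141592653589793 [548, 104, 22] [-0.41  0.58  0.15  1.99 -0.14  0.58  1.4 ]
```

```bash
cat >> h.py <<'E'
def find_log(x,y,w=35,save=None,l=95):
    d=cap('top',save); C=cloud(d); Z=cv2.medianBlur(C[...,2].astype(np.float32),3)
    m=(abs(C[...,0]-x)<l)&(abs(C[...,1]-y)<w)&(Z>20)&(Z<52)
    n,lab,stt,_=cv2.connectedComponentsWithStats(m.astype(np.uint8)); i=1+np.argmax(stt[1:,4]); P=C[lab==i]
    r=cv2.minAreaRect(P[:,:2].astype(np.float32)); vt=np.linalg.svd(P[:,:2]-P[:,:2].mean(0))[2][0]; vt=vt*np.sign(vt[0])
    # z-corrected: project to mean
    print('log',len(P),np.round(P.mean(0),1),'rect',np.round(r[0],1),np.round(r[1],1),'yaw %.1f'%np.degrees(np.arctan2(vt[1],vt[0])))
    return (P[:,:2].mean(0)+np.array(r[0]))/2,np.arctan2(vt[1],vt[0])
def pick(c,yaw,z=5):
    o=down(np.pi+yaw) ; claw.set_gripper(72)
    ctrl.move_pose([c[0],c[1],110],o); ctrl.move_linear([c[0],c[1],z],speed=150)
    claw.set_gripper(30,40); st(); ctrl.move_linear([c[0],c[1],170],speed=200); st()
E
python3 - <<'E'
from h import *
c,y=find_log(502,269); find_log(515,450); find_log(498,-316)
pick(c,y); cap('scene','s1'); cap('top','t1')
E
cd pics; python3 -c "
import cv2;a=cv2.imread('s1.png');cv2.imwrite('s1b.png',cv2.resize(a,(800,600)))"
```

```text
log 639 [501.5 268.3  34.3] rect [502.8 271.7] [143.1  44.7] yaw -0.1
log 638 [520.6 449.5  34.2] rect [521.8 452.6] [145.   41.1] yaw 7.7
log 653 [ 497.8 -315.5   34.5] rect [ 498.9 -317.4] [ 42.2 144.8] yaw -5.2
t 3.6 tcp [502.8 270.6   6.2] rpy [3.140e+00 2.000e-03 3.139e+00] F [-0.7 -0.5  5. ] w 39.9
t 4.6 tcp [501.2 269.5 168.8] rpy [-3.140e+00 -2.000e-03  3.139e+00] F [-1.  -0.3 -1.7] w 39.7
```

View pics/s1b.png

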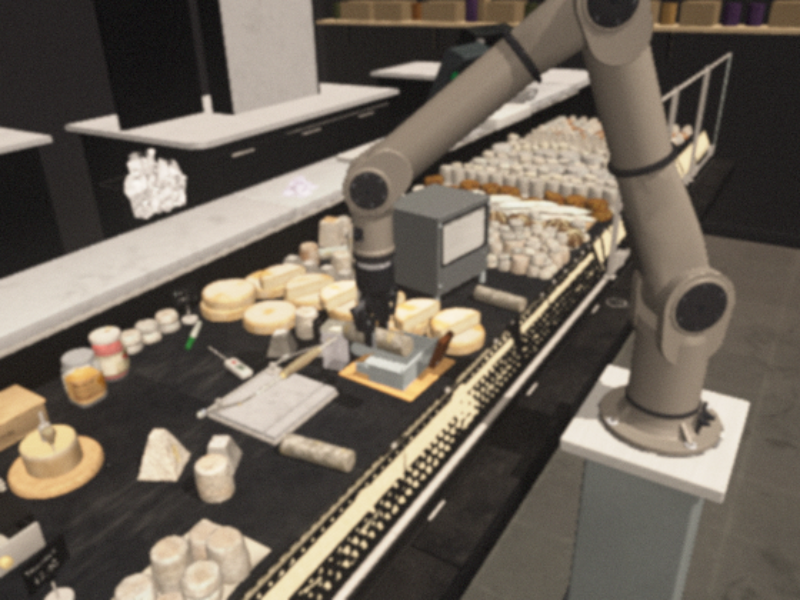

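The log is held level between the fingers at (395,342), and the scoop tray and bin are clearly visible. Next I'll lay it in the scoop.

```bash
cat >> h.py <<'E'
def place(xs=-14):
    o=down(np.pi/2+SYAW); p=SC+RS(SYAW,0)@np.array([xs,0,0])
    ctrl.move_pose([p[0],p[1],175],o); ctrl.move_linear([p[0],p[1],60],speed=150); ctrl.move_linear([p[0],p[1],24],speed=50); st()
    claw.set_gripper(52); ctrl.pause(.2); ctrl.move_linear([p[0],p[1],175],speed=200)
    cap('scene','pl_s%d'%ctrl.state()['time'])
E
python3 - <<'E'
from h import *
place(); st(); d=cap('scene','s2'); cv2.imwrite('pics/s2b.png',cv2.resize(d['pixels'][180:330,180:400],None,fx=3.5,fy=3.5,interpolation=cv2.INTER_CUBIC))
E
```

```text
t 7.5 tcp [546.9 104.   24.3] rpy [-3.14  -0.     1.598] F [-4.5 -0.5  9.9] w 39.4
t 8.9 tcp [546.5 104.  173.7] rpy [-3.139e+00  1.000e-03  1.598e+00] F [-0.  -0.6 -0.5] w 51.8
```

View pics/s2b.png

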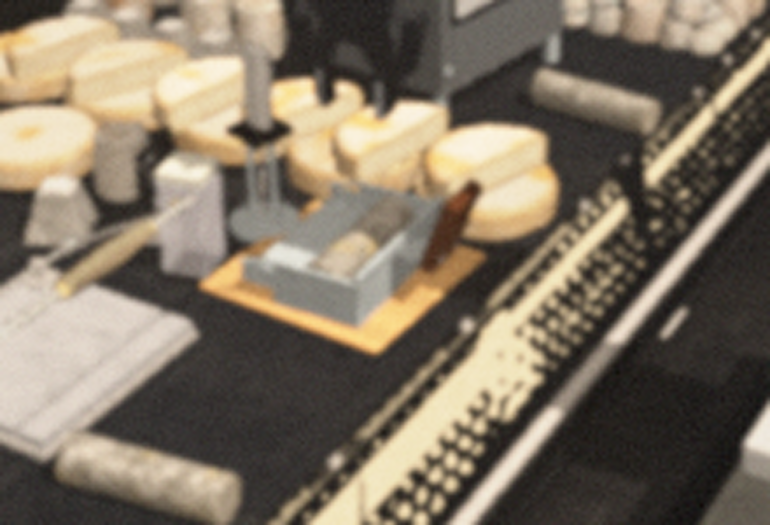

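The log lies at the back of the scoop, at crop (360,240), and the scoop is still on its board. Next I'll grasp the handle.

```bash
cat >> h.py <<'E'
def grab():
    R=RS(SYAW,0); P,o=tcp_from_scoop(SC,R); zw=R@zt
    claw.set_gripper(44); ctrl.move_pose(P-110*zw,o); ctrl.move_linear(P,speed=100); st()
    claw.set_gripper(5,110); st()
def smove(p,R,speed=150): 
    P,o=tcp_from_scoop(p,R); ctrl.move_linear(P,o,speed=speed)
E
python3 - <<'E'
from h import *
grab(); smove(SC+[0,0,40],RS(SYAW,-.05),60); ctrl.pause(.3); st(); print(ctrl.state()['wrist_torque'], ctrl.state()['joint_positions'])
for n in('scene','top'):
  d=cap(n,n[0]+'3'); 
  r=d['pixels'][180:330,180:400] if n=='scene' else d['pixels'][150:290,200:350]
  cv2.imwrite('pics/%s3b.png'%n[0],cv2.resize(r,None,fx=3.5,fy=3.5,interpolation=cv2.INTER_CUBIC))
E
```

```text
t 11.2 tcp [450.2 101.5  82.7] rpy [ 2.793 -0.     1.598] F [ 0.  -0.2 -0.7] w 44.2
t 11.6 tcp [450.1 101.8  83. ] rpy [ 2.792 -0.     1.599] F [-2.2 -0.   4.9] w 15.2
t 12.6 tcp [445.9 101.3 116.5] rpy [2.744e+00 1.000e-03 1.598e+00] F [-0.5  0.7 -4.7] w 14.6
[-0.03751012  1.22441249  0.03948718] [-0.36296949  0.15992131 -0.1312399   2.43592948  0.81573585  0.26889785
 -1.22333395]
```

View pics/s3b.png

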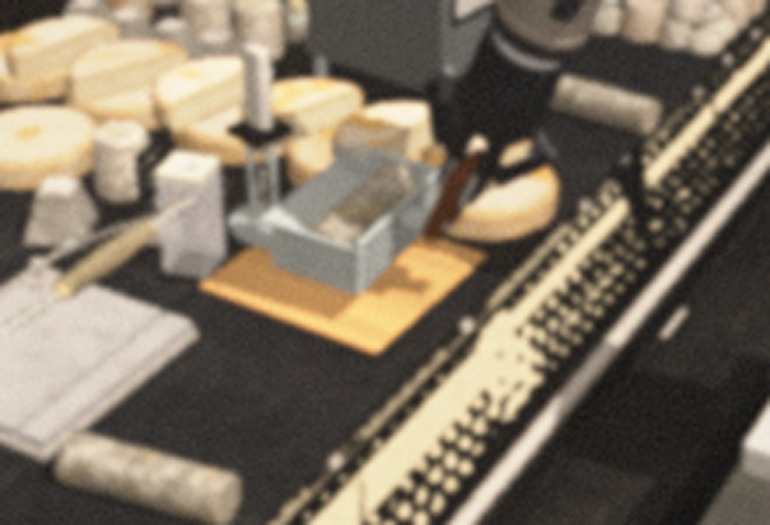

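View pics/t3b.png

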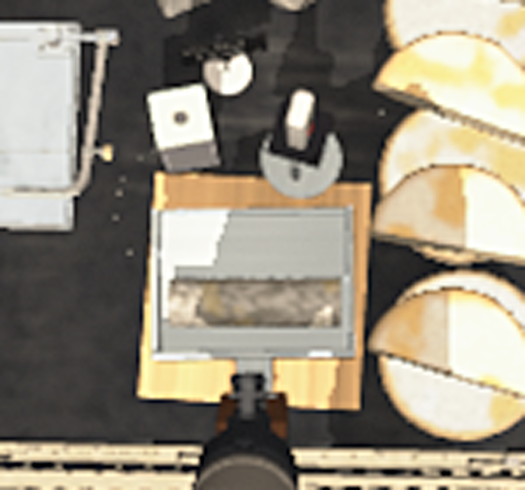

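The scoop is lifted straight, with the log lying across it at t3b (255,302). Next I'll carry it to the bin and insert it there.

```bash
cat >> h.py <<'E'
NU=-.07
ZL=30  # lip height above mouth edge
def carry():
    smove(SC+[-10,0,165],RS(SYAW,NU),120)
    R=RS(BYAW,NU); smove(scoop_from_lip(bm(-75,0,ZL+2),R),R,150); ctrl.pause(.2); st()
def dsave(tag):
    d=cap('scene','s'+tag); cv2.imwrite('pics/s%sb.png'%tag,cv2.resize(d['pixels'][60:260,180:440],None,fx=3,fy=3,interpolation=cv2.INTER_CUBIC))
    d=cap('top','t'+tag); cv2.imwrite('pics/t%sb.png'%tag,cv2.resize(d['pixels'][120:290,330:530],None,fx=3.5,fy=3.5,interpolation=cv2.INTER_CUBIC))
E
python3 - <<'E'
from h import *
carry(); dsave('4')
E
```

```text
t 16.9 tcp [ 357.1 -285.1  202.4] rpy [ 2.723 -0.     1.437] F [-1.  -0.4 -4.5] w 14.9
```

View pics/s4b.png

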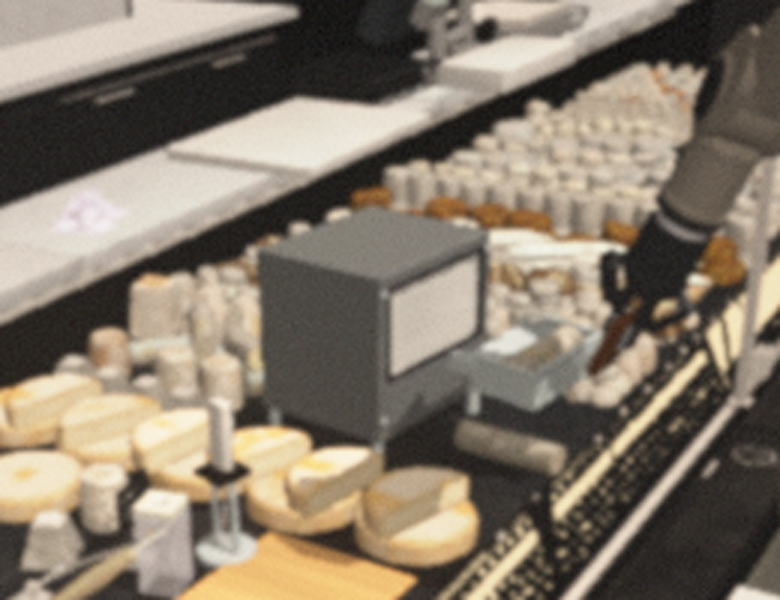

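View pics/t4b.png

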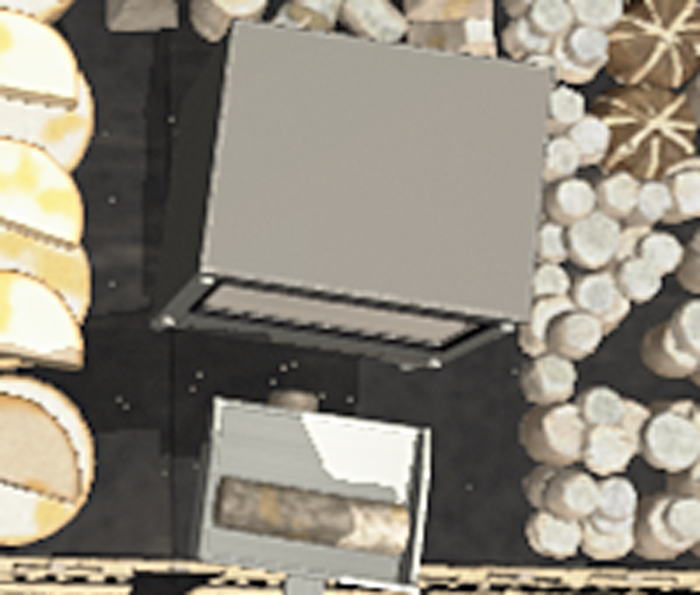

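```bash
python3 - <<'E'
from h import *
for n,k,x0,y0 in(('s4',3,180,60),('t4',3.5,330,120)):
    d=dict(np.load(f'pics/{n}.npz')); im=cv2.imread(f'pics/{n}b.png')
    def dot(X,c):
        u,v=px(d,X); cv2.circle(im,(int((u-x0+.5)*k),int((v-y0+.5)*k)),4,c,-1)
    for y in(-102.5,102.5):
        for z in(0,120): dot(bm(0,y,z),(0,0,255))
    for y in(-122,122): dot(bm(0,y,140),(0,255,0)); dot(bm(0,y,-83),(0,255,0))
    R=RS(BYAW,NU); p=scoop_from_lip(bm(-75,0,ZL+2),R)
    for q in((62,-83,36),(62,83,36),(-63,-83,54),(-63,83,54)): dot(p+R@np.array(q),(255,0,255))
    cv2.imwrite(f'pics/{n}c.png',im)
E
```

```text
(no output)
```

View pics/s4c.png

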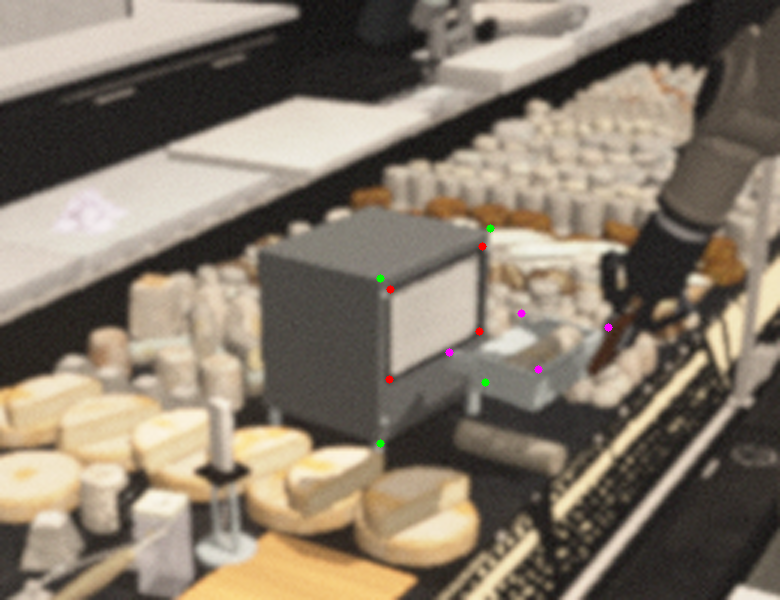

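View pics/t4c.png

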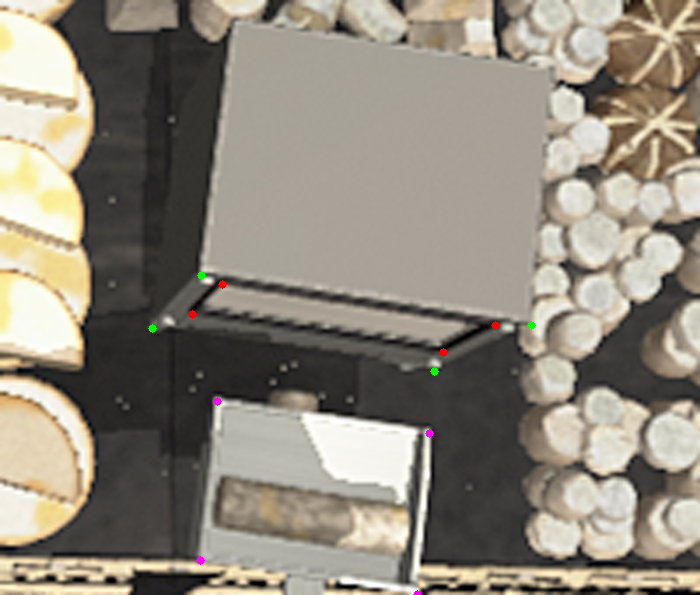

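The projected bin mouth (red) and scoop corners (magenta) match both views within about 2-3 mm. Next I'll insert the scoop and tip it.

```bash
cat >> h.py <<'E'
def dmove(x,a,z=None,speed=80):
    R=RS(BYAW,np.radians(a)); smove(scoop_from_lip(bm(x,0,ZL if z is None else z),R),R,speed)
E
python3 - <<'E'
from h import *
dmove(-10,-3); dmove(45,-1,speed=70); st(); dsave('5')
for a in(10,20,30,39,47): dmove(45,a,speed=110)
ctrl.pause(.5); st(); dsave('6'); ctrl.pause(.5); print(ctrl.state()['wrist_torque'])
E
```

```text
t 18.9 tcp [ 477.9 -301.7  209.2] rpy [ 2.776 -0.     1.436] F [ 0.6 -0.6 -5.2] w 14.7
t 21.7 tcp [ 575.9 -314.9  321.5] rpy [-2.671 -0.     1.436] F [-0.1 -0.5 -4. ] w 14.7
[-0.09199035 -0.69710081  0.02719217]
```

View pics/s5b.png

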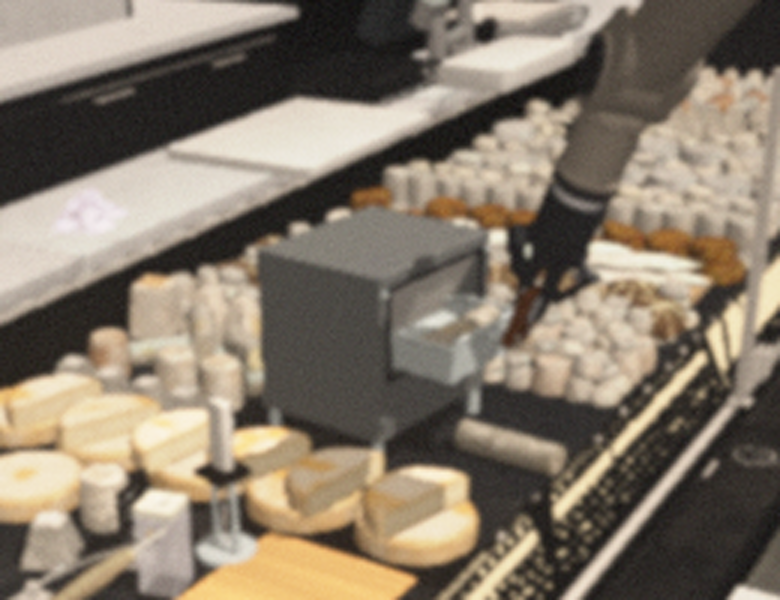

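View pics/s6b.png

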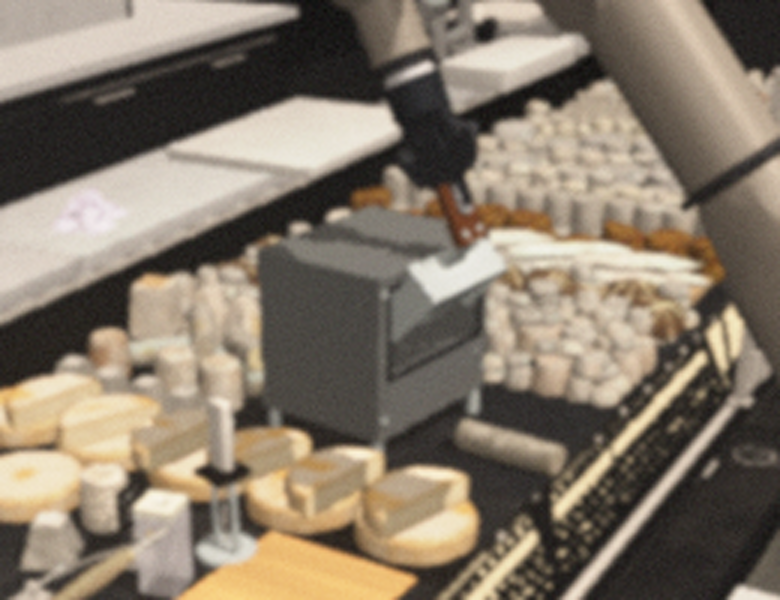

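View pics/t6b.png

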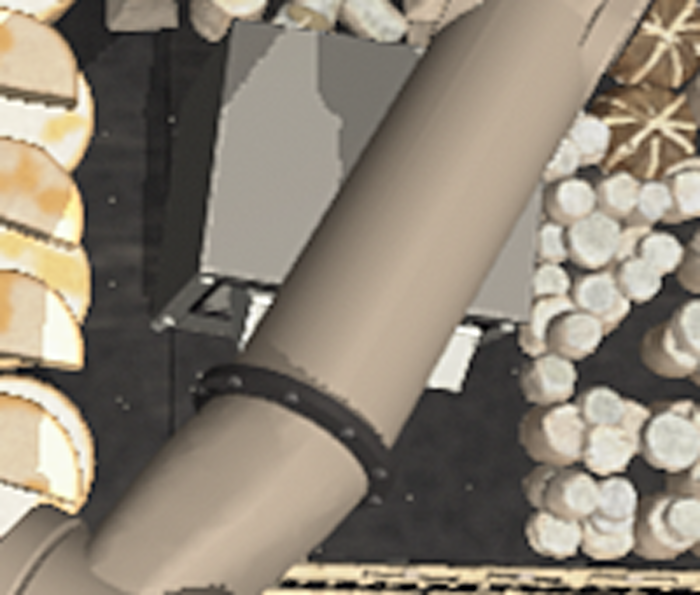

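Picture s5 shows the flap pushed inward by the rim, and s6 shows the scoop tipped inside the mouth. I'll wait briefly, then withdraw and look.

```bash
python3 - <<'E'
from h import *
st(); dmove(20,47,speed=100); dmove(-75,40,speed=150);dmove(-80,-3,speed=180); ctrl.pause(.3); st(); dsave('7')
E
```

```text
t 22.3 tcp [ 576.  -314.9  321.2] rpy [-2.67  -0.     1.436] F [-0.2  0.7 -3. ] w 15.0
t 25.4 tcp [ 353.2 -284.8  203.6] rpy [2.74  0.    1.437] F [-0.2  0.5 -3.1] w 14.5
```

View pics/s7b.png

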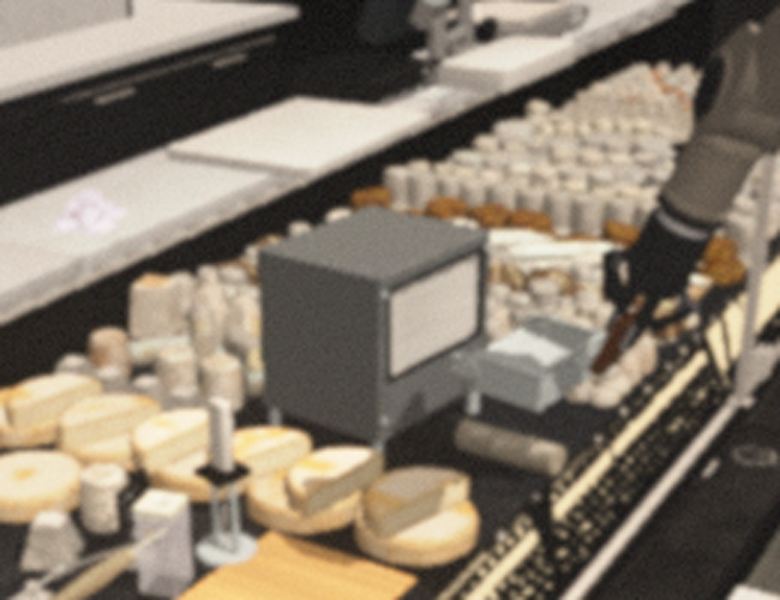

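View pics/t7b.png

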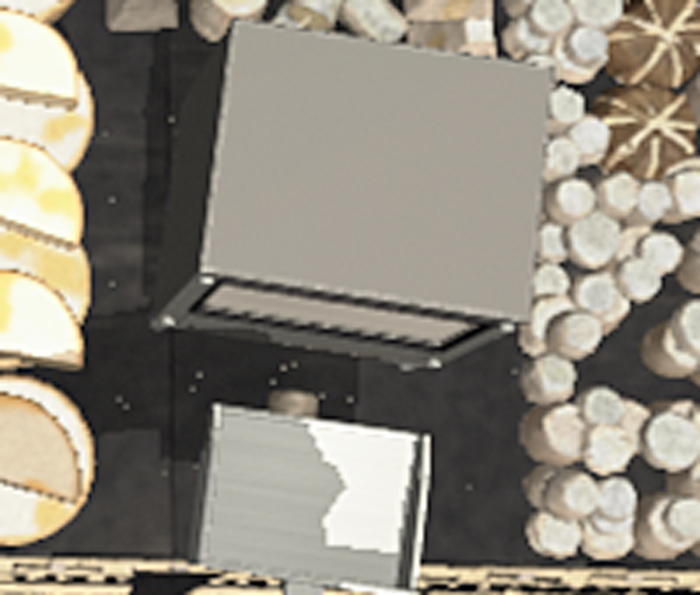

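The first log is in: the scoop is empty and the flap is shut. Next I'll put the scoop back and do the next log.

```bash
cat >> h.py <<'E'
def scoop_home():
    smove(SC+[-10,0,165],RS(SYAW,-.03),150); smove(SC+[0,0,25],RS(SYAW,0),150); smove(SC+[0,0,0.3],RS(SYAW,0),30); st()
    claw.set_gripper(44); R=RS(SYAW,0); P,o=tcp_from_scoop(SC,R); ctrl.move_linear(P-120*(R@zt),speed=200)
E
sed -i 's/p\[1\],24\],speed=50/p[1],27],speed=50/' h.py
python3 - <<'E'
from h import *
scoop_home()
ctrl.move_pose([480,-200,230],down(np.pi)) ; st()
c,y=find_log(498,-316,w=60,save='t8'); d=cap('top','t8'); cv2.imwrite('pics/t8b.png',cv2.resize(d['pixels'][150:290,130:450],None,fx=2.5,fy=2.5,interpolation=cv2.INTER_CUBIC)); print(c,y)
E
```

```text
t 30.3 tcp [450.2 101.6  83.2] rpy [ 2.792 -0.     1.598] F [-1.1  0.7 -1.4] w 15.0
t 33.7 tcp [ 480.  -199.5  229.6] rpy [ 3.141e+00 -1.000e-03 -3.141e+00] F [ 0.2 -0.3  0.1] w 43.8Traceback (most recent call last):
  File "<stdin>", line 4, in <module>
  File "h.py", line 37, in find_log
    n,lab,stt,_=cv2.connectedComponentsWithStats(m.astype(np.uint8)); i=1+np.argmax(stt[1:,4]); P=C[lab==i]
                                                                          ~~~~~~~~~^^^^^^^^^^^
    return _wrapfunc(a, 'argmax', axis=axis, out=out, **kwds)
    return bound(*args, **kwds)
ValueError: attempt to get argmax of an empty sequence
```

Arm occludes it; I'll view both pictures.

```bash
python3 - <<'E'
import cv2
d=cv2.imread('pics/t8.png'); cv2.imwrite('pics/t8b.png',cv2.resize(d[150:290,130:450],None,fx=2.5,fy=2.5,interpolation=cv2.INTER_CUBIC))
from h import *
d=cap('scene','s8'); cv2.imwrite('pics/s8b.png',cv2.resize(d['pixels'][130:330,150:410],None,fx=3,fy=3,interpolation=cv2.INTER_CUBIC))
E
```

```text
(no output)
```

View pics/t8b.png

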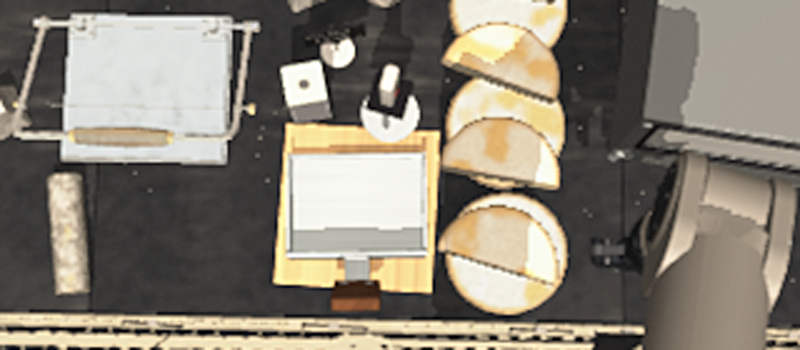

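View pics/s8b.png

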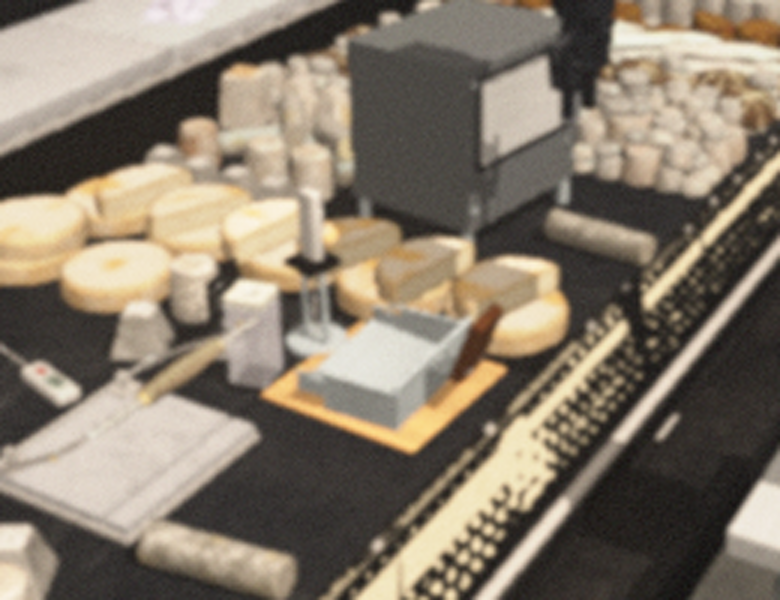

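The scoop stands on the board at s8b (390,365). The log by the bin has not moved: it is at full-image (350,208) in both s7 and s8. I'll use its earlier measurement.

```bash
python3 - <<'E'
from h import *
pick([498.3,-316.5],np.radians(-5.1)); 
d=cap('scene','s9'); cv2.imwrite('pics/s9b.png',cv2.resize(d['pixels'][130:330,150:410],None,fx=3,fy=3,interpolation=cv2.INTER_CUBIC))
place(); st(); d=cap('scene','s10'); cv2.imwrite('pics/s10b.png',cv2.resize(d['pixels'][130:330,150:410],None,fx=3,fy=3,interpolation=cv2.INTER_CUBIC))
E
```

```text
t 36.2 tcp [ 499.  -316.9    6.3] rpy [-3.141e+00  2.000e-03  3.053e+00] F [-0.9  1.1  6.3] w 40.3
t 37.1 tcp [ 497.4 -315.9  168.8] rpy [ 3.141e+00 -2.000e-03  3.053e+00] F [-0.6  0.4 -2.8] w 40.5
t 40.8 tcp [547.7 104.1  27. ] rpy [3.141 0.    1.598] F [ 0.3  0.8 -1.1] w 40.3
t 42.2 tcp [546.5 104.  173.6] rpy [-3.139e+00  1.000e-03  1.598e+00] F [ 0.4  0.  -0.3] w 52.1
```

View pics/s9b.png

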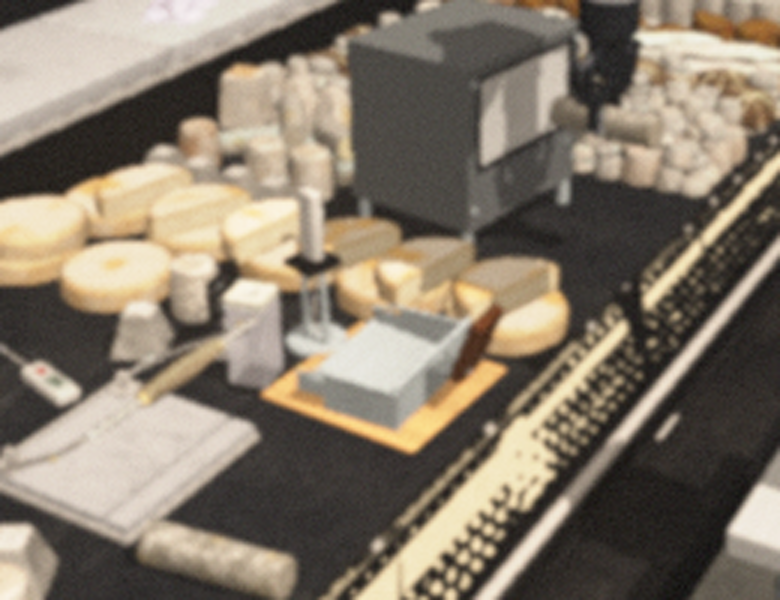

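View pics/s10b.png

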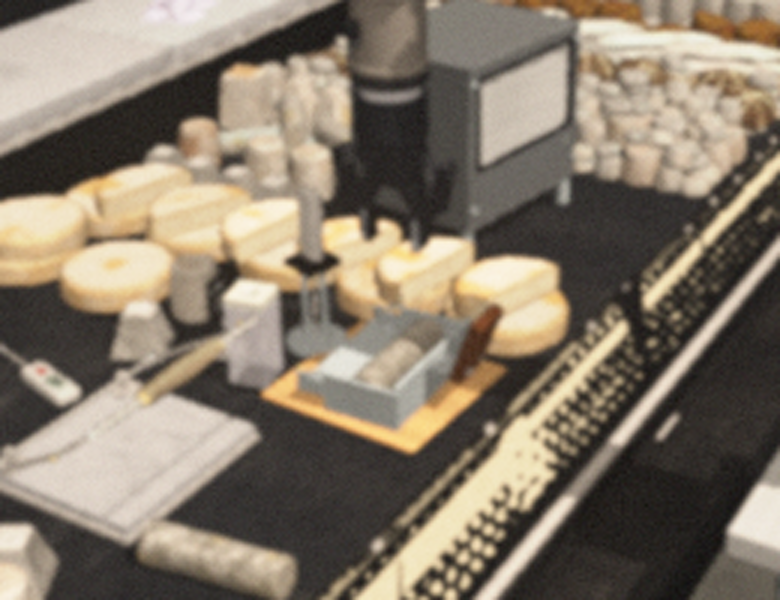

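The second log lies in the scoop at (405,358). Next I'll carry and dump it, pausing to check before the scoop goes home.

```bash
cat >> h.py <<'E'
def dump(tag):
    dmove(-10,-3); dmove(45,-1,speed=70); dsave(tag+'a')
    for a in(10,20,30,39,47): dmove(45,a,speed=110)
    ctrl.pause(1.0); dsave(tag+'b'); st(); dmove(20,47,speed=100); dmove(-75,40,speed=150);dmove(-80,-3,speed=180); ctrl.pause(.3); st(); dsave(tag+'c')
E
python3 - <<'E'
from h import *
grab(); smove(SC+[0,0,40],RS(SYAW,-.05),60); carry(); dump('11')
E
```

```text
t 44.4 tcp [450.2 101.5  82.7] rpy [ 2.793 -0.     1.598] F [-0.5  0.9  0.4] w 44.2
t 44.8 tcp [450.1 101.7  83. ] rpy [ 2.792 -0.     1.598] F [-3.1 -0.7  6.6] w 15.1
t 49.7 tcp [ 357.1 -285.1  202.4] rpy [2.723 0.    1.437] F [-0.4  0.1 -5.6] w 14.7
t 55.0 tcp [ 576.  -314.9  321.2] rpy [-2.67  -0.     1.436] F [-0.1  0.2 -3. ] w 14.3
t 58.1 tcp [ 353.2 -284.8  203.6] rpy [2.74  0.    1.437] F [-0.   0.1 -3.4] w 14.7
```

View pics/s11cb.png

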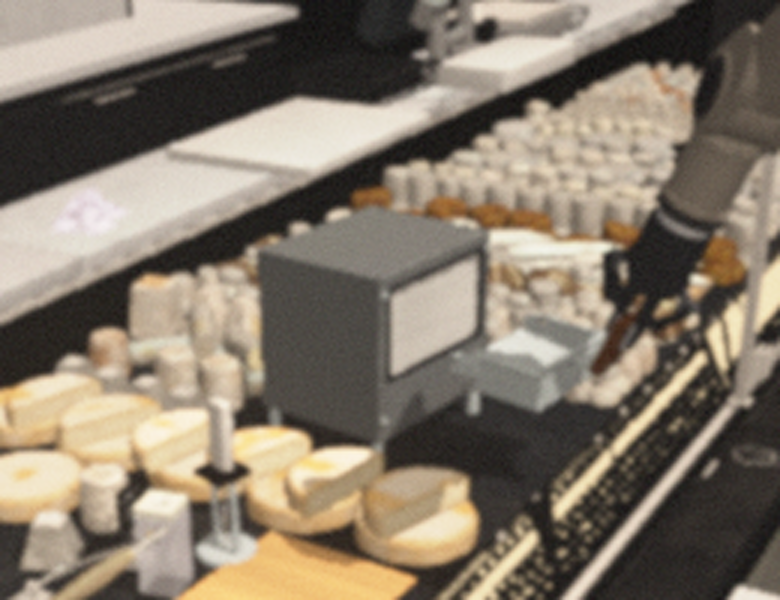

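View pics/t11cb.png

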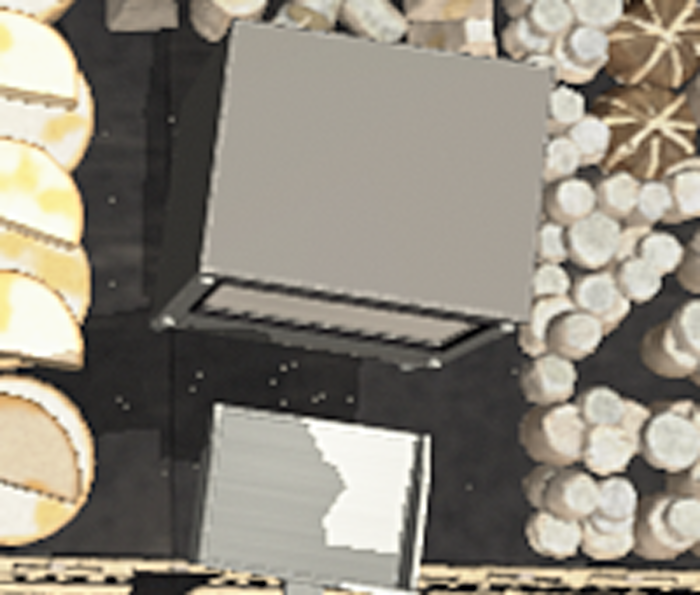

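Two logs are done. Next is scoop home, then the left log.

```bash
python3 - <<'E'
from h import *
scoop_home()
c,y=find_log(515,450,w=75,save='t12',l=110); print(c,y)
d=cv2.imread('pics/t12.png'); cv2.imwrite('pics/t12b.png',cv2.resize(d[150:290,100:400],None,fx=2.6,fy=2.6,interpolation=cv2.INTER_CUBIC))
E
```

```text
t 63.0 tcp [450.1 101.6  83.2] rpy [ 2.792 -0.     1.598] F [-1.7 -0.1  0.6] w 14.5
log 631 [520.5 449.7  34.6] rect [521.4 452.6] [144.3  41.3] yaw 8.1
[520.95181675 451.12337817] 0.1409252381982648
```

View pics/t12b.png

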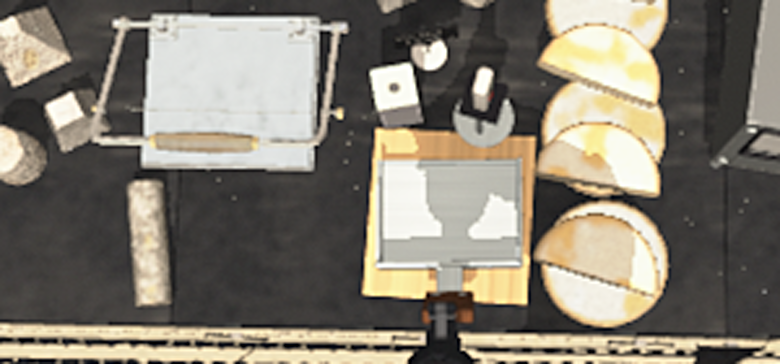

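```bash
python3 - <<'E'
from h import *
pick([520.9,450.6],.139); 
place(); st(); d=cap('scene','s13'); cv2.imwrite('pics/s13b.png',cv2.resize(d['pixels'][130:330,150:410],None,fx=3,fy=3,interpolation=cv2.INTER_CUBIC))
E
```

```text
t 67.3 tcp [521.5 451.6   6.6] rpy [ 3.140e+00  2.000e-03 -3.003e+00] F [-1.1 -0.5  5.1] w 40.0
t 68.3 tcp [520.4 449.5 168.3] rpy [-3.140e+00 -2.000e-03 -3.003e+00] F [ 0.2  0.4 -1.4] w 40.0
t 71.3 tcp [547.6 104.2  27.1] rpy [ 3.141 -0.     1.598] F [-0.3  0.7 -2.4] w 40.1
t 72.7 tcp [546.5 103.7 173.5] rpy [-3.139e+00  1.000e-03  1.598e+00] F [-0.6 -0.1 -0.6] w 51.8
```

View pics/s13b.png

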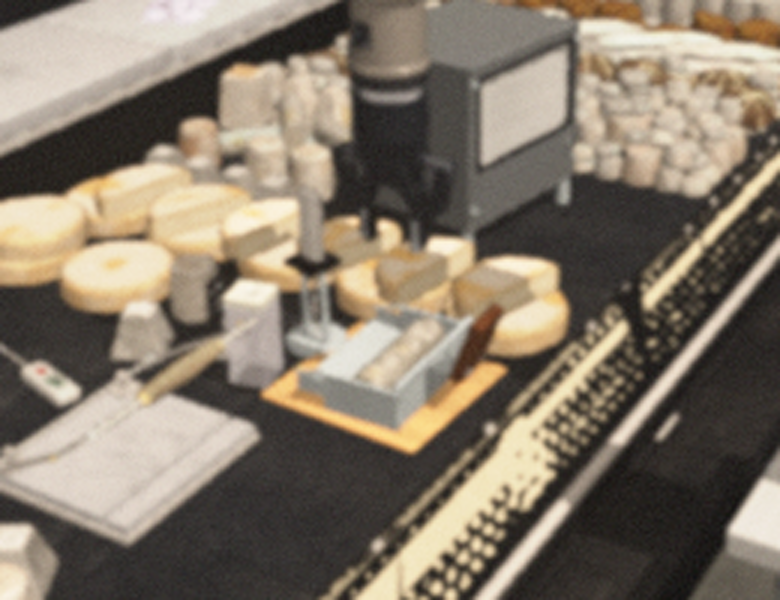

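The third log lies in the scoop at (405,355).

```bash
python3 - <<'E'
from h import *
grab(); smove(SC+[0,0,40],RS(SYAW,-.05),60); carry(); dump('14')
E
```

```text
t 74.9 tcp [450.4 101.6  82.6] rpy [ 2.793 -0.     1.598] F [-0.6 -0.2  0.7] w 43.9
t 75.3 tcp [450.1 101.5  83. ] rpy [ 2.792 -0.     1.598] F [-2.  -1.   4.4] w 15.0
t 80.2 tcp [ 357.1 -285.1  202.4] rpy [2.723 0.    1.437] F [ 0.1 -0.6 -5.6] w 14.7
t 85.4 tcp [ 576.  -315.   321.2] rpy [-2.67   0.     1.436] F [-0.5 -0.4 -2.8] w 15.0
t 88.6 tcp [ 353.2 -284.8  203.6] rpy [2.74  0.    1.437] F [-0.7  0.1 -2.5] w 14.4
```

View pics/s14cb.png

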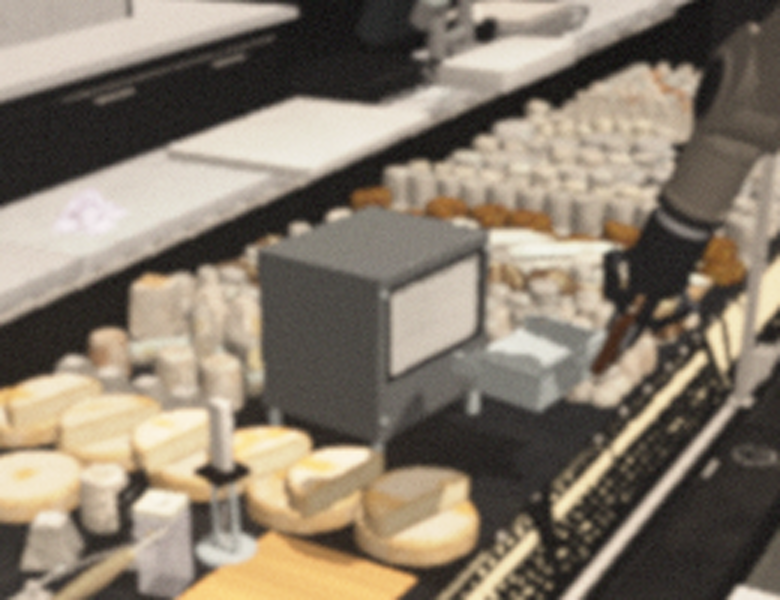

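View pics/t14cb.png

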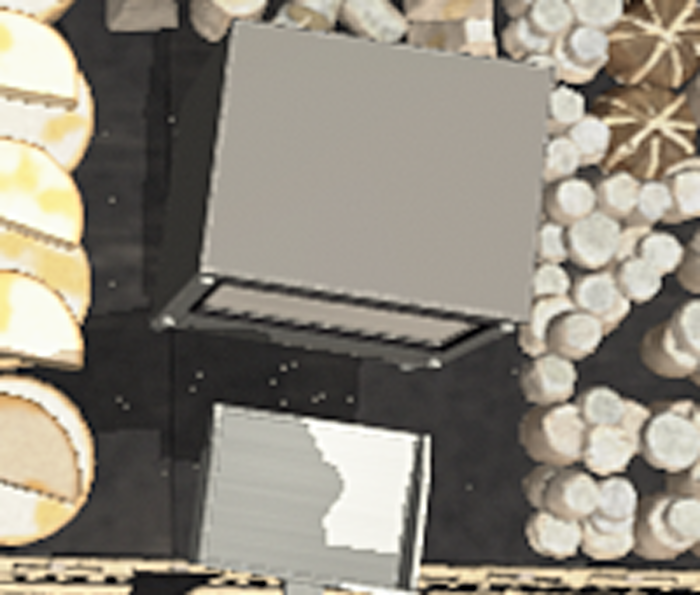

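All three logs are in and the flap is shut. Next is scoop home, then close views of the probe and bottle.

```bash
python3 - <<'E'
from h import *
scoop_home()
P=ctrl.state()['tcp_pos']
d=cap('top','t15'); cv2.imwrite('pics/t15b.png',cv2.resize(d['pixels'][160:205,235:305],None,fx=11,fy=11,interpolation=cv2.INTER_CUBIC))
d=cap('scene','s15'); cv2.imwrite('pics/s15b.png',cv2.resize(d['pixels'][180:265,215:315],None,fx=7.5,fy=7,interpolation=cv2.INTER_CUBIC))
E
```

```text
t 93.5 tcp [450.2 101.6  83.2] rpy [ 2.792 -0.     1.598] F [-0.7 -0.3 -1.8] w 15.0
```

View pics/t15b.png

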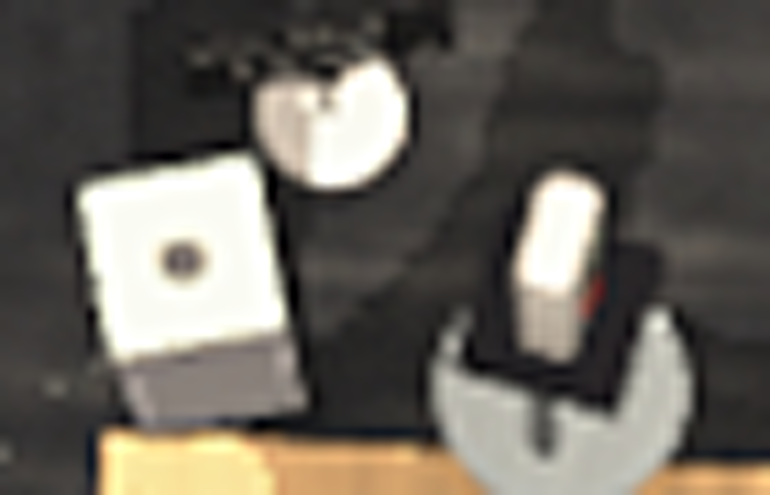

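View pics/s15b.png

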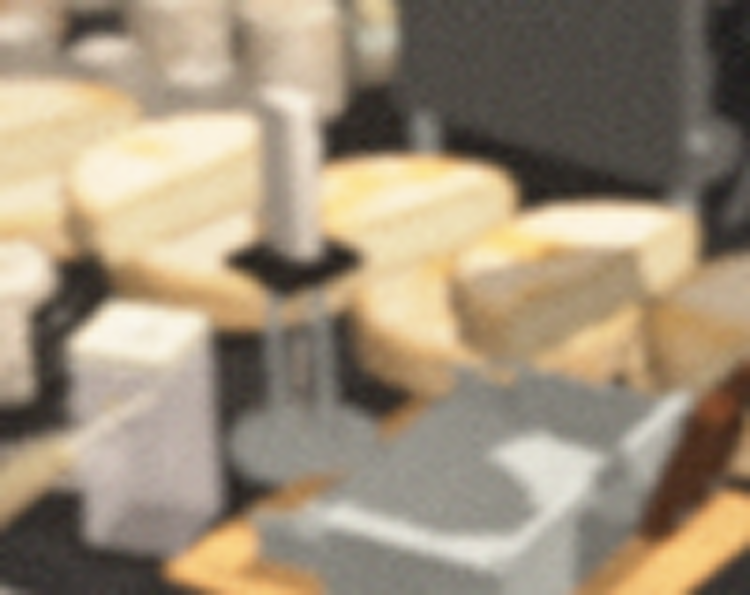

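```bash
cat > m5.py <<'E'
from h import *
np.set_printoptions(suppress=True,precision=1)
d=dict(np.load('pics/top0.npz')); D=dict(np.load('pics/t15.npz')); S=dict(np.load('pics/s15.npz'))
def ray(d,u,v,z):
    H=d['range_z'].shape[0]; f=H/2/np.tan(np.radians(float(d['fovy']))/2)
    w=d['R'].T@np.array([(u-d['cx'])/f,(v-d['cy'])/f,1]); c=-d['R'].T@d['t']; return c+w*(z-c[2])/w[2]
cr=lambda U,V,z: ray(D,(U+.5)/11-.5+235,(V+.5)/11-.5+160,z)
q=[cr(U,V,197) for U,V in((535,170),(605,178),(572,295),(515,285))]
print(np.array(q)); print('c',np.mean(q,0),'long yaw',[np.degrees(np.arctan2(*(q[a]-q[b])[[1,0]])) for a,b in((0,3),(1,2))])
print('bottle',cr(184,260,112)); cc=[cr(U,V,112) for U,V in((76,190),(255,153),(290,330),(113,362))]; print(np.array(cc),np.mean(cc,0),[np.degrees(np.arctan2(*(cc[a]-cc[b])[[1,0]])) for a,b in((0,3),(1,2))])
import sys
pc=np.array([float(x) for x in sys.argv[1:3]]); pyaw=np.radians(float(sys.argv[3])); bc=np.array([float(x) for x in sys.argv[4:6]]); by=np.radians(float(sys.argv[6]))
A=cv2.imread('pics/t15b.png'); B=cv2.imread('pics/s15b.png')
def dot(X,c):
    for im,dd,kx,ky,x0,y0 in((A,D,11,11,235,160),(B,S,7.5,7,215,180)):
        u,v=px(dd,X); cv2.circle(im,(int((u-x0+.5)*kx),int((v-y0+.5)*ky)),4,c,-1)
def box(c,yaw,a,b,z,col):
    for i in(-1,1):
        for j in(-1,1):
            o=Ro.from_euler('z',yaw).as_matrix()[:2,:2]@[i*a/2,j*b/2]; dot([*(c+o),z],col)
box(pc,pyaw,30,16,197,(0,0,255)); box(pc,pyaw,30,16,112,(0,255,0)); box(bc,by,46,46,112,(255,0,255)); dot([*bc,112],(255,0,0))
cv2.imwrite('pics/t15c.png',A); cv2.imwrite('pics/s15c.png',B)
E
python3 m5.py 679.7 65.5 -15 692.7 166.9 12
```

```text
[[697.2  72.9 197. ]
 [695.5  55.3 197. ]
 [665.4  63.  197. ]
 [667.7  77.2 197. ]]
c [681.4  67.1 197. ] long yaw [np.float64(-8.350069410082158), np.float64(-14.209392012216847)]
bottle [692.7 166.7 112. ]
[[711.2 196.  112. ]
 [722.3 148.8 112. ]
 [674.3 138.  112. ]
 [664.7 184.5 112. ]] [693.1 166.8 112. ] [np.float64(13.850267001296421), np.float64(12.595399524562067)]
```

View pics/t15c.png

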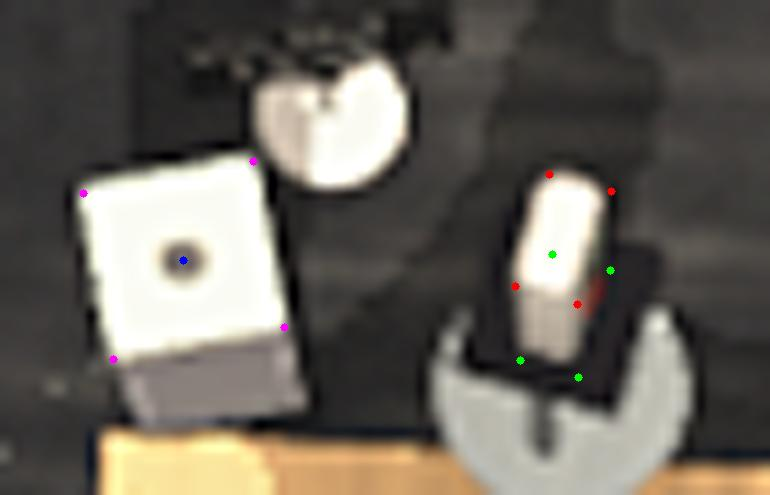

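View pics/s15c.png

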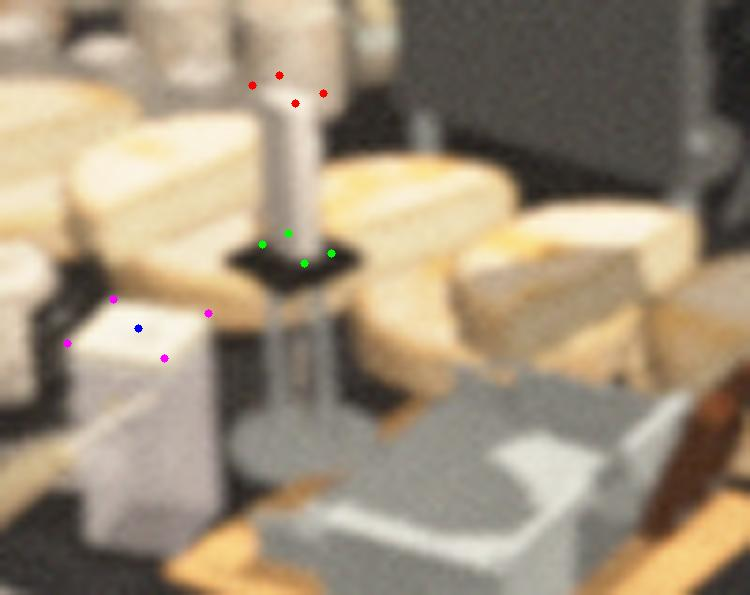

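```bash
cat >> m5.py <<'E'
print('nearbot',cr(548,357,112),'neartop',cr(545,289,196),'fartop',cr(571,170,196), 'L',cr(527,230,196),'R',cr(590,240,196))
E
python3 m5.py 679.2 66.5 -12 692.7 166.9 12.5 | tail -1
python3 - <<'E'
import cv2
im=cv2.imread('pics/t15c.png'); cv2.imwrite('pics/t15d.png',cv2.resize(im[130:430,420:700],None,fx=2,fy=2))
E
```

```text
nearbot [668.3  69.7 112. ] neartop [667.   69.7 196. ] fartop [697.7  63.9 196. ] L [682.   74.6 196. ] R [679.8  58.8 196. ]
```

View pics/t15d.png

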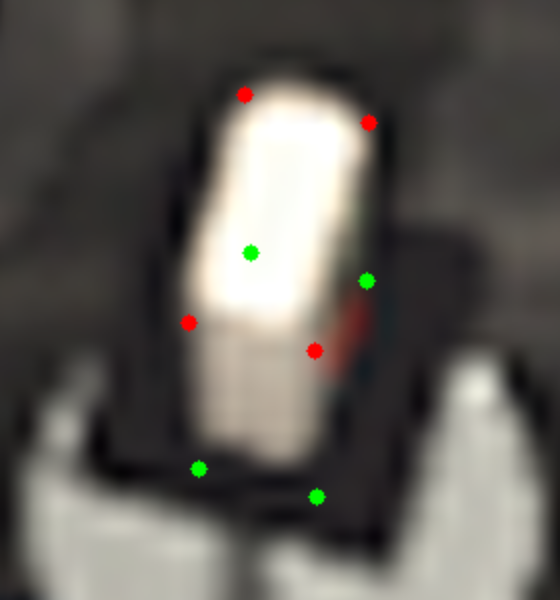

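```bash
python3 - <<'E'
from h import *
o=down(np.radians(168.5)); p=[682.4,66.7]
claw.set_gripper(44); ctrl.move_linear([430,101,290]) if False else None
ctrl.move_pose([*p,260],o); ctrl.move_linear([*p,146],speed=100); st()
claw.set_gripper(5,40); st(); ctrl.pause(.2); 
ctrl.move_linear([*p,266],speed=80); s=st()
for n in('top','scene'): cap(n,n[0]+'16')
b=np.array([692.7,166.8]); ctrl.move_linear([*b,266],speed=100); ctrl.pause(.4); st()
d=cap('top','t17'); cv2.imwrite('pics/t17b.png',cv2.resize(d['pixels'][150:220,220:320],None,fx=8,fy=8,interpolation=cv2.INTER_CUBIC))
d=cap('scene','s17'); cv2.imwrite('pics/s17b.png',cv2.resize(d['pixels'][150:265,190:315],None,fx=6,fy=5.2,interpolation=cv2.INTER_CUBIC))
E
```

```text
t 97.8 tcp [683.   66.9 146.9] rpy [3.141e+00 1.000e-03 2.941e+00] F [ 0.7  0.5 -1. ] w 44.0
t 98.2 tcp [682.8  66.7 146.7] rpy [3.141e+00 1.000e-03 2.941e+00] F [ 0.1 -0.6  2.7] w 15.7
t 100.1 tcp [682.1  66.6 265.4] rpy [-3.141e+00 -1.000e-03  2.941e+00] F [ 0.1  0.3 -0.2] w 15.8
t 101.7 tcp [692.7 166.6 266.1] rpy [-3.142  0.     2.941] F [-0.1  0.4 -0.4] w 15.7
```

View pics/t17b.png

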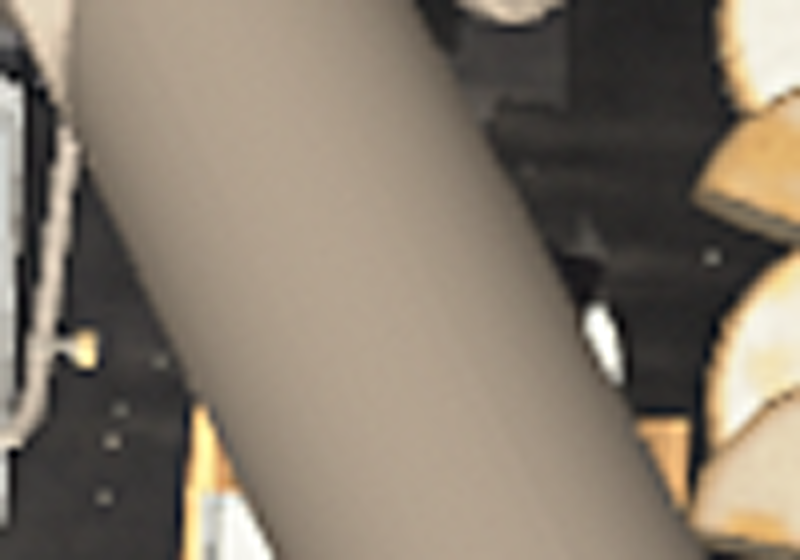

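View pics/s17b.png

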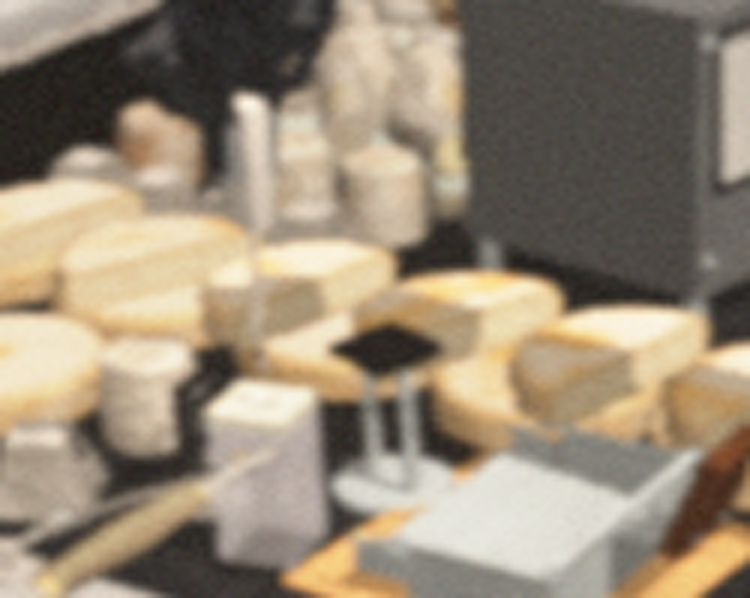

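```bash
python3 - <<'E'
from h import *
d=dict(np.load('pics/s17.npz'))
for z in(248,165,160,140,133,112): print(z,np.round(px(d,[692.7,166.8,z]),2))
print(np.round(px(d,[702.7,166.8,112]),2),np.round(px(d,[692.7,176.8,112]),2))
u0,v0=215,180
im=cv2.resize(d['pixels'][180:250,210:260],None,fx=11,fy=8.5,interpolation=cv2.INTER_CUBIC)
cv2.imwrite('pics/s17c.png',im)
g=d['pixels'].astype(float).mean(2)
for v in range(196,224,1): print(v,g[v,224:244].astype(int))
E
```

```text
248 [230.14 188.16]
165 [231.94 211.86]
160 [232.04 213.26]
140 [232.46 218.78]
133 [232.61 220.7 ]
112 [233.04 226.41]
[230.6  225.69] [231.18 227.68]
196 [201 199 200 196 195 195 199 189 180 171 158 159 161 171 180 190 192 195
 199 202]
197 [199 198 198 200 199 199 202 191 185 191 193 197 196 208 220 227 226 227
 227 229]
198 [199 200 201 200 206 203 203 197 198 208 221 226 227 232 232 234 236 237
 236 236]
199 [198 203 204 200 204 207 212 205 205 216 225 229 230 232 236 237 236 236
 238 235]
200 [205 206 207 206 215 221 222 212 206 208 216 220 226 229 230 235 234 238
 236 237]
201 [202 208 212 223 226 231 227 215 204 204 212 214 218 224 228 231 234 234
 236 233]
202 [199 214 221 229 233 235 229 221 200 199 205 208 207 213 214 219 219 222
 224 223]
203 [199 213 225 231 231 234 228 217 193 185 187 185 187 178 185 179 183 187
 192 196]
204 [188 203 216 220 224 222 218 206 185 180 175 171 164 160 157 155 151 152
 162 182]
205 [174 178 186 187 191 190 188 177 174 174 172 161 153 153 146 137 138 144
 153 175]
206 [159 160 166 163 172 167 167 164 171 168 159 149 144 139 136 140 142 140
 
[... 787 characters left out ...]
223]
216 [115 100  83  85  93 115 135 139 143 163 189 208 215 221 224 225 223 223
 224 219]
217 [ 70  66  52  54  75 102 118 121 125 141 175 201 210 214 219 221 221 223
 223 216]
218 [ 49  43  47  44  63  86 109 114 114 135 164 179 189 199 203 210 215 215
 218 210]
219 [ 47  44  46  41  54  79  98 110 123 141 156 159 171 180 188 192 199 202
 206 204]
220 [ 43  40  39  43  47  65  92 105 122 140 147 144 153 162 171 172 180 182
 185 189]
221 [ 45  50  43  36  47  65  87 101 117 127 136 135 134 147 152 147 159 160
 161 171]
222 [ 57  54  52  46  61  91 119 131 132 140 139 135 135 140 145 147 148 150
 151 154]
223 [ 65  57  50  60 109 157 185 191 187 186 181 172 168 163 159 157 160 155
 156 152]
```

View pics/s17c.png

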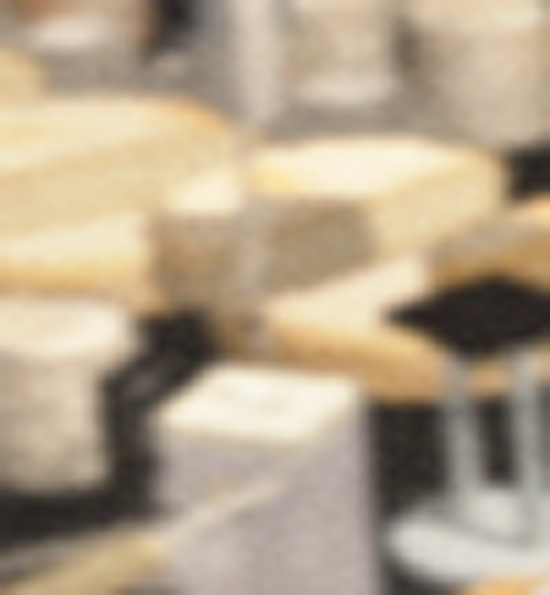

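The scene view shows the stem near u≈232.6 and the cap hole at u≈233.3. That is within about 1 mm of the projected line, so I'll descend while watching the force.

```bash
python3 - <<'E'
from h import *
b=[692.7,166.8]
for z in(250,244,240,236,230,222):
    ctrl.move_linear([*b,z],speed=40); ctrl.pause(.15); s=st()
    if abs(s['contact_force']).max()>3 and z<250: print('contact'); break
print(s['wrist_torque'])
d=cap('scene','s18'); cv2.imwrite('pics/s18b.png',cv2.resize(d['pixels'][170:255,205:285],None,fx=8,fy=7,interpolation=cv2.INTER_CUBIC))
E
```

```text
t 102.5 tcp [692.9 166.9 250.3] rpy [3.141 0.    2.941] F [-0.6  1.2 -1. ] w 15.5
t 103.0 tcp [692.8 166.8 244.1] rpy [3.142 0.    2.941] F [ 0.6 -0.2 -0.8] w 15.6
t 103.4 tcp [692.7 166.8 240. ] rpy [3.142 0.    2.941] F [ 0.7  0.3 -1.1] w 15.5
t 103.8 tcp [692.7 166.8 236. ] rpy [ 3.142 -0.     2.941] F [-0.3  0.1 -1. ] w 15.6
t 104.2 tcp [692.8 166.8 230. ] rpy [3.141 0.    2.941] F [-0.4 -0.6 -0.9] w 15.1
t 104.7 tcp [692.8 166.9 222.1] rpy [3.141 0.    2.941] F [ 0.2 -0.5 -0. ] w 15.5
[-0.04205879  0.02649547 -0.00653706]
```

View pics/s18b.png

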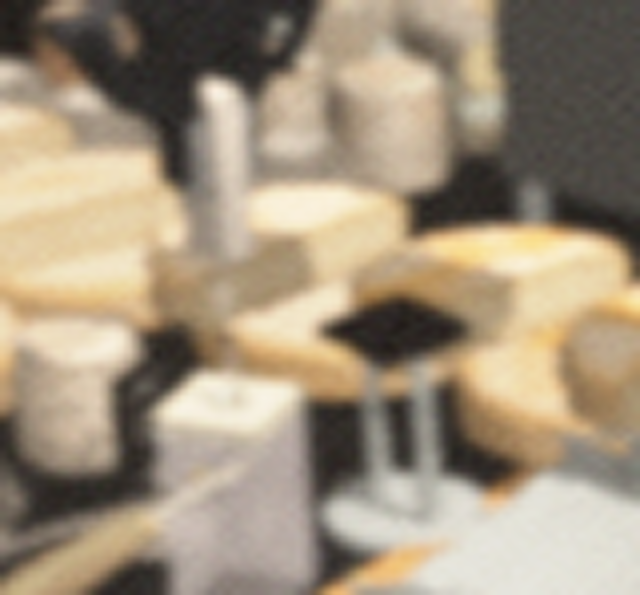

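There is no contact with the tip at 89 mm, below the 112 mm cap top, so the stem has entered. I'll continue to home.

```bash
python3 - <<'E'
from h import *
b=[692.7,166.8]
for z in(200,175,155,149,147,146,145):
    ctrl.move_linear([*b,z],speed=60 if z>160 else 20); ctrl.pause(.1); s=st()
    if abs(s['contact_force']).max()>4: print('contact'); break
d=cap('scene','s19'); cv2.imwrite('pics/s19b.png',cv2.resize(d['pixels'][170:255,205:285],None,fx=8,fy=7,interpolation=cv2.INTER_CUBIC))
E
```

```text
t 105.4 tcp [692.9 166.9 200.3] rpy [3.141 0.    2.941] F [-0.2  0.4  0.8] w 15.6
t 106.0 tcp [693.  166.9 175.3] rpy [3.141 0.    2.941] F [ 0.5  0.2 -0.9] w 15.6
t 107.3 tcp [692.8 166.8 155.2] rpy [3.141 0.    2.941] F [ 0.2 -0.3 -0.7] w 15.8
t 107.8 tcp [692.7 166.9 149. ] rpy [3.142 0.    2.941] F [ 0.1  0.9 -0.7] w 15.7
t 108.2 tcp [692.7 166.8 147. ] rpy [-3.141 -0.     2.941] F [ 0.7 -0.6 -0.8] w 16.0
t 108.5 tcp [692.9 166.9 146.7] rpy [3.141e+00 1.000e-03 2.941e+00] F [-2.  -1.3  4.6] w 15.7
contact
```

View pics/s19b.png

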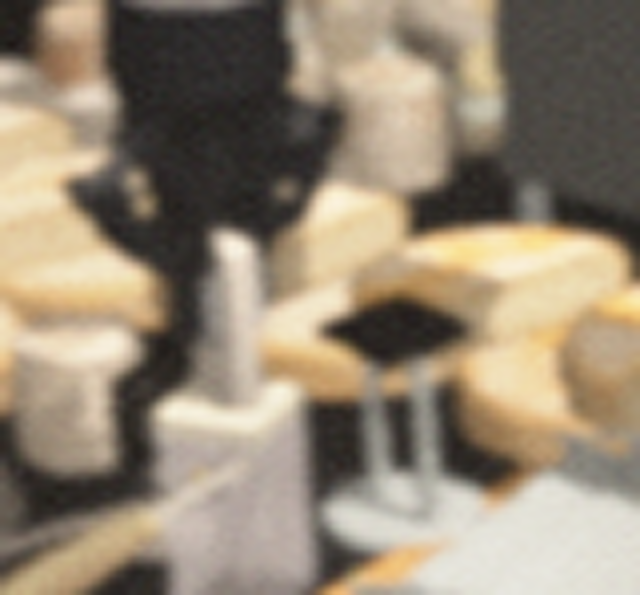

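The probe body is seated on the cap, at (235,390). I'll release, retreat and do the final checks.

```bash
python3 - <<'E'
from h import *
b=[692.7,166.8]
claw.set_gripper(40); ctrl.pause(.2); ctrl.move_linear([*b,290],speed=150); ctrl.move_pose([470,330,300],down(np.pi)); ctrl.pause(.5); st()
d=cap('scene','s20'); cv2.imwrite('pics/s20b.png',cv2.resize(d['pixels'][100:300,170:430],None,fx=3,fy=3,interpolation=cv2.INTER_CUBIC))
d=cap('top','t20'); cv2.imwrite('pics/t20b.png',cv2.resize(d['pixels'][110:290,180:500],None,fx=2.5,fy=2.5,interpolation=cv2.INTER_CUBIC))
C=cloud(d); m=(abs(C[...,0]-692)<40)&(abs(C[...,1]-167)<40)&(C[...,2]>150); print('probe',C[m].mean(0),np.percentile(C[m][:,2],90))
E
```

```text
t 111.8 tcp [470.1 329.9 299.9] rpy [ 3.142 -0.     3.141] F [0.1 0.1 0.1] w 40.4
probe [687.3800233  164.32371076 188.48432898] 200.69079395048718
```

View pics/s20b.png

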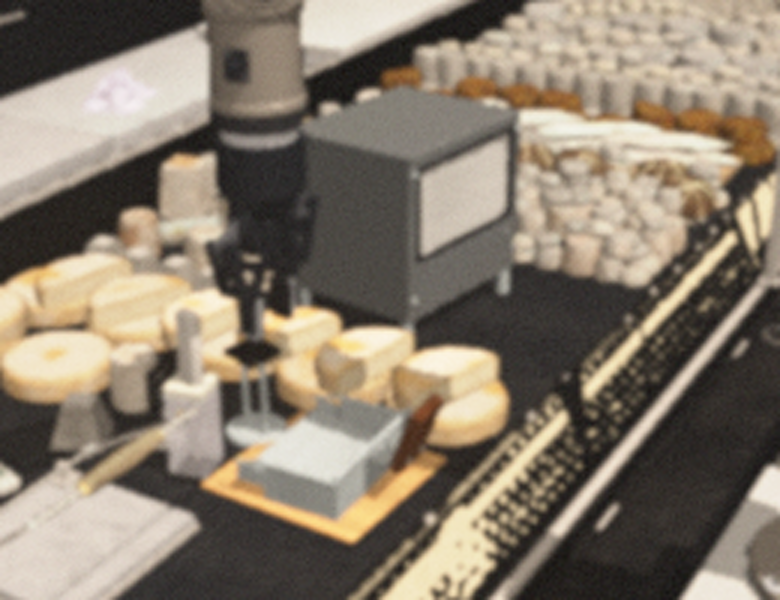

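View pics/t20b.png

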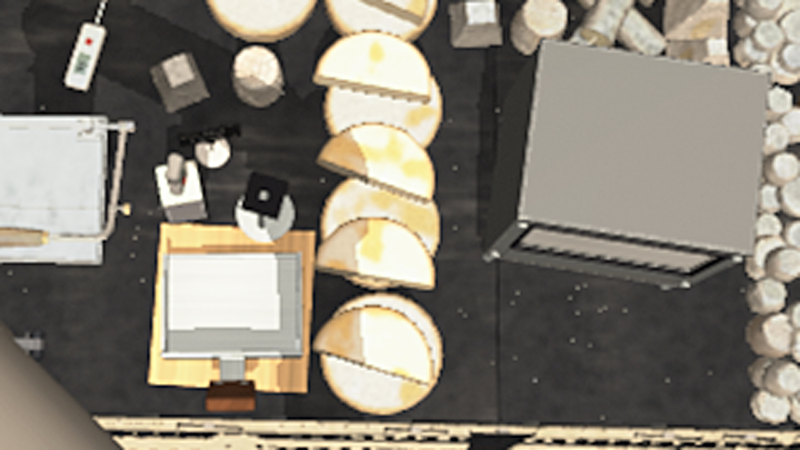

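The final views show the probe upright in the bottle, the scoop level on its board, the flap shut, no loose logs left and the other goods in place. Handing in.

```bash
python3 -c "
from h import *
close_job()"
```

```text
the job is handed in; nothing more can be done
```

The job is done and handed in at about 112 s of robot time, inside the 210 s limit. `close_job()` reports no verdict, so what follows rests on my own camera and force checks.

- **Logs:** There were three loose logs. I laid each in the scoop, pressed the flap open with the scoop's rim and tipped the log in at about 47°. After every tip the pictures showed the scoop empty and the flap shut.
- **Scoop:** It stands level on its board, back at its starting position.
- **Thermometer:** It stands upright in the bottle with its body seated on the cap. The gripper met light contact (about 5 N) at the expected height, and depth readings put its top near 197–200 mm against an expected 197.
- **Other goods:** The final views show no loose logs left and nothing else moved.

**Minor points:**
- The first log's placing pressed about 10 N on the scoop, well under the 40 N limit, so I placed the other two 3 mm higher.
- I took one picture with the arm hiding the log by the bin. I picked that log from its earlier measurement after confirming in the other camera that it had not moved.
- The two cameras disagreed by about 1 mm at the bottle mouth, which was within the clearance.

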